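# Turn a clay-barrow wheel by its spokes to bring the valve to the top

### The arm

A 7-joint arm with a two-finger parallel gripper is mounted at the origin on the work surface. World frame = base frame: x ahead of the robot, y to its left, z up, the work surface at z = 0. Lengths are in m, angles in degrees, forces in N, time in s.
With the tool pointing down it reaches from about 0.35 to 0.9 m from the base axis. Payload 8.1 kg.
Tool frame: the origin (TCP) lies between the finger pads; the fingertips stand 19 mm ahead of it and the grasp point (between the pads) is the TCP; z points along the fingers, y is the direction in which the jaws open and shut (so a half turn about z gives the same grasp; the last joint's range is limited). The gripper opens to 92 mm and grips with 3 to 60 N. Pads are 19 mm wide; open, the fingers measure 130 mm over their backs; the gripper's body (75 mm by 190 mm) begins 47 mm behind the grasp point.
Start: joints at [63.106, 24.895, 1.432, 90.138, -0.665, 64.973, -4.303], TCP at [0.224, -0.583, 0.246] pointing down, gripper open.
Joint ranges: [-149.89, 149.89], [-25.12, 119.58], [-72.63, 75.52], [4.76, 147.25], [-75.54, 255.54], [6.69, 114.76], [-157.13, 157.13]. Speed limits (degrees/s): [127.2, 127.2, 172.46, 172.46, 180, 180, 180].

### API

Orientations are given as [roll, pitch, yaw] about the fixed x, y, z axes, in that order (R = Rz(yaw) Ry(pitch) Rx(roll)).
In Python, from bench import sense, vision, arm gives the robot as it stands. The module is installed in compiled form; this text tells all that it offers.
- The arm moves only by the tool apply_moves, never from a script. Its argument "plan" is a list of rows, each a list of 2 entries, a list of its own where there are three numbers: the shift along the tool's x, y, z in cm, then the turn about the tool's z in degrees. In form: [[[tx, ty, tz], turn], ...]. A call has 1 to 12 rows; each row shifts and turns the pose as measured when the row begins, along the tool's axes as they then stand; what a row does not reach is not made up. A row lasts 1/10 s, in which the tool goes at most 50 mm and 8.59 degrees, less where a joint would pass 70% of its speed; a pose out of reach is approached as far as the arm can. A call is refused whole if a number of a shift passes 5 or a number of a turn 8.59, either way. A call with a gripper value outside its range is refused whole. "claw" is the finger opening in cm, from 0 to 9.18, set as the call begins (left out, the last holds). The fingers move at their own pace and stop on an object; "force" is the grip in N (left out, the last holds). Time passes only in rows, so rows that do not move let the fingers close. It gives the time, the measured TCP pose, the force and the opening at its end, in the units of the state.
- sense(): the state, without advancing time (a new reading comes with each control period).
- vision.snapshot(name): name is "scene" or "side" or "wrist"; returns a dict with "img" (384x512x3 uint8, blue, green, red), "fx", "fy", "cx", "cy" (pixels), "dist" ([k1, k2, p1, p2, k3] as OpenCV has them; the pictures are not rectified), "camera_from_world" (4x4, takes a point from world to camera coordinates); the wrist camera has in their place "hand_eye" (4x4, takes a point from camera to tool coordinates, whose origin is the TCP and whose axes are the flange's). Camera axes: x right, y up, looking along -z (the intrinsics and any distortion apply to the point x, -y, -z); pixel columns grow to the right and rows downward; lengths in m; the calibration is good to about 2 mm. A picture is of the moment at which its call begins: read the wrist's pose just before it. There is no depth.
- arm.hand_in(): hands the job in, once; it reports no verdict.
The state is a dict: "t": time; "joint_positions": joint angles; "joint_vel": joint speeds; "effort": joint torques, N m; "eef_pos": TCP position; "eef_rot": TCP orientation; "force": force on the tool from outside, world axes, zero at the start; "torque": the same for the moment, N m; "finger_gap": finger opening in m.
Only numpy, scipy, OpenCV 4.12 (cv2) and the standard library are available. Lean on these libraries where they do the work, as an engineer would, in place of code of your own. Each camera call takes 0.05 s, during which the arm holds its last target.

### The job

The tyre of the studio's clay barrow is due for pumping up. Its wheel is mounted on the blue bench stand: with closed fingertips push the spokes, in two or more separate pushes, to turn the wheel until the red-capped valve is at the very top, straight above the axle, then take the hand away. Push gently on the spokes only: grip nothing, keep the fingers off the clay-smeared tyre and the valve, do not shift, tip or lift the stand, and leave the other things on the table where they are.

Things in the scene. Friction and masses are not known exactly. Their poses are not given: they have to be found in the camera images.
- stand: blue steel stand, loose, 5 to 7.5 kg. Origin on the table under the axle's middle; x along the axle (away from the robot at yaw 0), y along its rails, z up. Rails: 20 mm square, 480 mm long, centred at x = +-38 mm, tops 219 mm up; axle clamps on them reach 237 mm. Splayed legs at the rail ends (y = +-226 mm) go down to two feet, 260 mm long in x. Slides if shoved with some 20 N.
- axle (a point): centre of the wheel: the point on the axle in the wheel's middle plane, 225 mm above the table and on the stand's z axis. Axes as stand.
- wheel (a joint): wheel angle, rad, growing clockwise as seen from the robot (wheel's top goes to the stand's -y). 0 or a full turn: valve straight above the axle; pi: straight below. Turns both ways without limit, a little stiff (0.2 N m: some 3 N at 70 mm from the axle), stays where it is left; struck fast it runs on a little (some 0.2 rad from 1.6 rad/s). Starts between 2.5 and 3.78.
- valve_tip (a point): inner end of the red valve cap (cap 15 mm thick, 18 mm long), in the wheel's middle plane, 107 mm from the axle centre; the black stem runs from it outwards into the rim. A red mark 48 mm long on the rim shows its place. Its z axis points from the axle out through the valve, so straight up when the job is done; x along the axle.
- spokes: five yellow spokes turning with the wheel. Origin: axle centre; z towards the valve, x along the axle. They stand 36, 108, 180, 252 and 324 degrees clockwise (seen from the robot) from the valve; straight bars 16 mm wide in the wheel's plane, 24 mm deep along the axle, from the hub (27 mm radius, 53 mm long) to the yellow rim (inside radius 144 mm, 32 mm wide). Gaps are open right through.
- tyre: black tyre smeared with pale clay on the yellow rim, turning with it: a ring of round section 44 mm thick, 400 mm outside diameter, inside radius 156 mm, reaching 22 mm to each side of the wheel's middle plane; top 425 mm above the table. Origin: axle centre. Not to be touched.
- valve: the valve (black stem 11 mm thick with red cap), from 107 to 148 mm from the axle centre. Origin: axle centre; z axis towards the valve. Not to be touched.
- cup: grey metal cup, 96 mm across, 105 mm high; origin under its centre. Bystander.
- pot: unfired clay vase, 120 mm across, 142 mm high; origin under its centre. Bystander.
- jar: clear jar with white lid, 80 mm across, 115 mm high; origin under its centre. Bystander.
- pump: aluminium hand pump lying along its x axis, from -145 mm (brass nozzle) to +169 mm (black T-handle 100 mm wide), 37 mm high; origin on the table. Bystander.
- spanner: flat steel spanner, 180 mm long along its x axis, 8 mm high; origin under its centre. Bystander.
- gauge: black tyre pressure gauge with round white dial, 155 mm along its x axis (-70 to +86), 48 mm wide, 19 mm high; origin under the middle of its handle. Bystander.
- rib: wooden potter's rib, 130 mm long along x, 35 mm wide, 10 mm high; origin under it. Bystander.

How it is judged (in metres and radians):
On the way, in this order (a step that is already met when the one before it is completed fails the run):
1. a fingertip pushes a spoke and the wheel turns from its start (contact force between the fingers and spokes above 0.3 N and angle between valve_tip's own z axis and vertical below 2.4 rad), for 0.05 s.
2. the fingers leave the spoke with the valve not yet at the top (contact force between the fingers and spokes below 0.05 N and angle between valve_tip's own z axis and vertical above 0.12 rad), for 0.5 s.
3. the fingers push a spoke again (contact force between the fingers and spokes above 0.3 N), for 0.05 s.
At the end, for the whole second after the job is handed in: The valve is straight above the axle to within 6 degrees and the wheel is at rest; the stand stands flat within 30 mm of where it was, and every other thing is within 30 mm of where it was (angle between valve_tip's own z axis and vertical below 0.105 rad and velocity of joint wheel between -0.05 and 0.05 rad/s and distance of each of stand, cup, pot, jar, pump, spanner, gauge, rib from where it was at the start of the episode below 0.03 m and angle between stand's own z axis and vertical below 0.05 rad); the robot touches nothing.
It fails at once if the robot pushes on the tyre (more than 2 N) (contact force between any of the fingers, the arm and tyre above 2 N).
It fails at once if the fingers push on the valve (more than 2 N) (contact force between the fingers and valve above 2 N).
It fails at once if a spoke is squeezed or struck (more than 60 N) (contact force between the fingers and spokes above 60 N).
It fails at once if the stand is shoved more than 30 mm, tipped or lifted (distance of stand from where it was at the start of the episode above 0.03 m or angle between stand's own z axis and vertical above 0.08 rad or height (world z) of stand above 0.012 m).
It fails at once if another thing on the table is moved more than 30 mm or lifted (distance of any of cup, pot, jar, pump, spanner, gauge, rib from where it was at the start of the episode above 0.03 m).
It also fails if it takes over 72 s, if anything falls off the work surface, if the arm or the gripper's body presses on something with over 40 N, if the wrist force passes 120 N, or if a joint passes its speed limit or range.

## Working session

There is one attempt and no reset: what is moved stays moved. The work goes in short steps, Python scripts to look and compute and a tool call to move; the robot and the scene stay as the last step left them, time stands still between calls to the robot, and variables do not carry over. Pictures are saved under pics/ and viewed, and the job is handed in when it is done.

Besides the shell and the picture viewer there is one more tool, called after "Call:" by a JSON object that holds its "fn" and its "kwargs". apply_moves: Moves the arm, as the interface text tells. Its arguments: {"type":"object","properties":{"plan":{"type":"array","items":{"type":"array"}},"claw":{"type":"number"},"force":{"type":"number"}},"required":["plan"]}

```bash
mkdir -p pics; python3 - <<'E'
from bench import sense, vision
import cv2
s=sense(); print(s)
for n in ("scene","side","wrist"):
    d=vision.snapshot(n); cv2.imwrite(f"pics/{n}0.png",d["img"])
    print(n,{k:v for k,v in d.items() if k!="img"})
E
```

```text
{'t': 0.0, 'joint_positions': array([63.10592307, 24.9351976 ,  1.43206378, 90.19081825, -0.6637407 ,
       64.97273784, -4.30307459]), 'joint_vel': array([-0.08499693,  0.05229985, -0.01882915, -0.04275136,  0.0231685 ,
        0.05368291,  0.04879231]), 'effort': array([-1.39261294e-03, -6.67848945e+01,  9.84028950e-01, -3.14458537e+01,
       -6.06968324e-02,  4.28771158e-02,  1.82161334e-04]), 'eef_pos': array([ 0.22389297, -0.58299248,  0.24494721]), 'eef_rot': array([-1.79910038e+02,  9.49960648e-03,  2.10106310e+01]), 'force': array([-0.49270729,  0.14945085, -0.70935424]), 'torque': array([ 0.01191032, -0.02625175,  0.00620575]), 'finger_gap': 0.09171273917434256}
scene {'fx': 446.7155279292392, 'fy': 446.7155279292392, 'cx': 260.9252126341057, 'cy': 194.2731064072084, 'dist': array([-0.07893254,  0.        ,  0.        ,  0.        ,  0.        ]), 'camera_from_world': array([[-0.94989728, -0.31241254, -0.00967299,  0.47144034],
       [ 0.25333069, -0.78764713,  0.5616365 , -0.22794631],
       [-0.18308119,  0.53104651,  0.82732755, -1.67148337],
       [ 0.        ,  0. 
[... 332 characters left out ...]
3427,  0.66728077, -0.33764482],
       [-0.39483946,  0.53822947,  0.7445877 , -1.63808864],
       [ 0.        ,  0.        ,  0.        ,  1.        ]])}
wrist {'fx': 343.8114759769868, 'fy': 343.8114759769868, 'cx': 262.3385066872405, 'cy': 189.66119102911446, 'dist': array([-0.05962302,  0.        ,  0.        ,  0.        ,  0.        ]), 'hand_eye': array([[-1.33895049e-04,  9.62561353e-01,  2.71063873e-01,
         7.41548796e-02],
       [ 9.99999991e-01,  1.23331374e-04,  5.60053742e-05,
         9.03723419e-04],
       [ 2.04779290e-05,  2.71063878e-01, -9.62561361e-01,
        -1.39599360e-01],
       [ 0.00000000e+00,  0.00000000e+00,  0.00000000e+00,
         1.00000000e+00]])}
```

View pics/scene0.png

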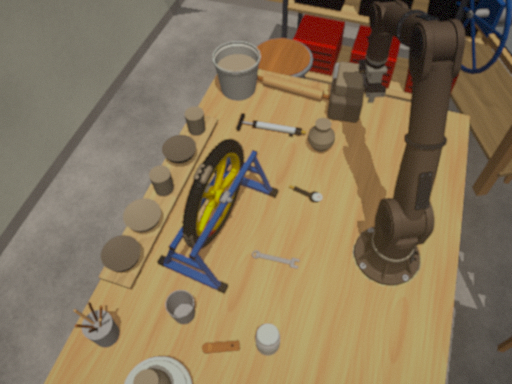

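View pics/side0.png

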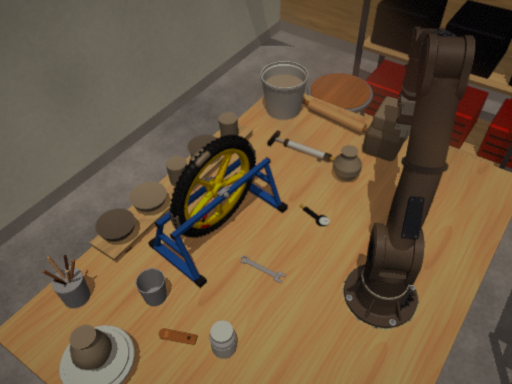

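View pics/wrist0.png

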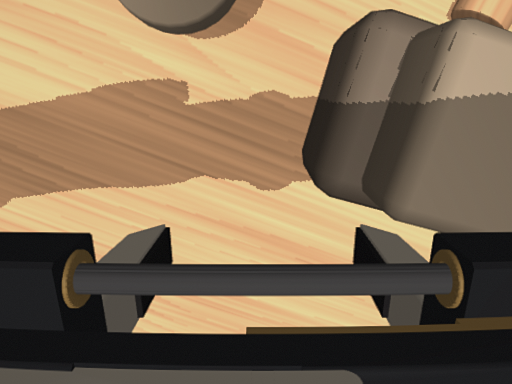

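```bash
cat > h.py <<'E'
import numpy as np, cv2
from bench import vision
def snap(n):
    return vision.snapshot(n)
def crop(img,x0,y0,x1,y1,k,fn):
    c=cv2.resize(img[y0:y1,x0:x1],None,fx=k,fy=k,interpolation=cv2.INTER_CUBIC)
    for x in range((x0+19)//20*20,x1,20): cv2.putText(c,str(x),((x-x0)*k,10),0,.35,(255,255,255),1); cv2.line(c,((x-x0)*k,12),((x-x0)*k,18),(255,255,255),1)
    for y in range((y0+19)//20*20,y1,20): cv2.putText(c,str(y),(0,(y-y0)*k+4),0,.35,(255,255,255),1)
    cv2.imwrite(fn,c)
def proj(d,P):
    M=d["camera_from_world"]; P=np.atleast_2d(P)
    C=(M[:3,:3]@P.T).T+M[:3,3]; C=C*[1,-1,-1]
    K=np.array([[d["fx"],0,d["cx"]],[0,d["fy"],d["cy"]],[0,0,1]])
    return cv2.projectPoints(C,np.zeros(3),np.zeros(3),K,d["dist"])[0][:,0]
def ray(d,uv):
    K=np.array([[d["fx"],0,d["cx"]],[0,d["fy"],d["cy"]],[0,0,1]])
    p=cv2.undistortPoints(np.array([[uv]],float),K,d["dist"])[0,0]
    M=d["camera_from_world"]; R=M[:3,:3]
    return -R.T@M[:3,3], R.T@np.array([p[0],-p[1],-1])
def onz(d,uv,z):
    o,v=ray(d,uv); return o+v*(z-o[2])/v[2]
E
python3 - <<'E'
from h import *
a=cv2.imread("pics/scene0.png"); b=cv2.imread("pics/side0.png")
crop(a,150,130,290,300,3,"pics/sc1.png"); crop(b,140,125,300,295,3,"pics/si1.png")
E
```

```text
(no output)
```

View pics/sc1.png

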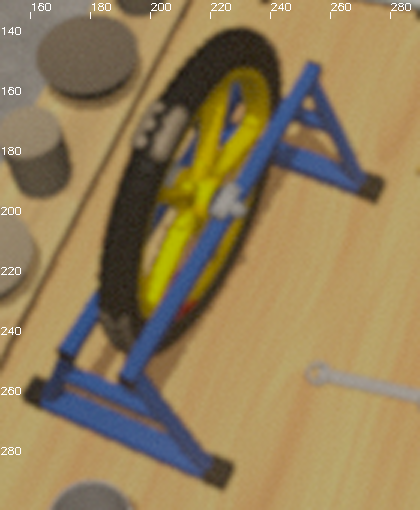

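View pics/si1.png

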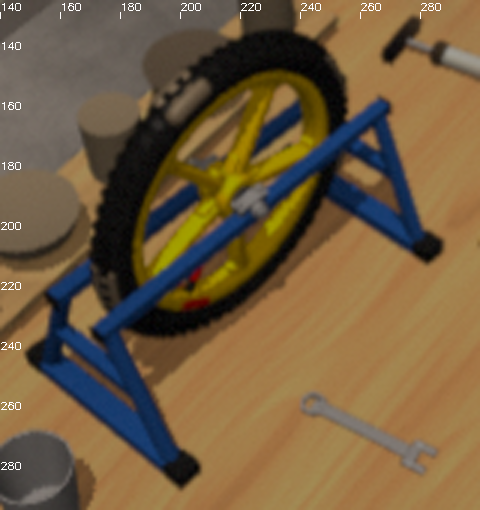

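```bash
cat > fit.py <<'E'
from h import *
from scipy.optimize import least_squares
A=snap("scene");B=snap("side")
# near = cup side
obs=[(B,(173.3,235),(-.038,.24,.209)),(B,(268.3,160.7),(-.038,-.24,.209)),(B,(159,224),(.038,.24,.209)),
(A,(194,256),(-.038,.24,.209)),(A,(254.3,153.3),(-.038,-.24,.209)),(A,(172.7,247.7),(.038,.24,.209)),
(B,(201,281.7),(-.125,.226,.01)),(B,(282.3,207.3),(-.125,-.226,.01)),(B,(152.7,242.7),(.125,.226,.01)),
(A,(223.3,286.7),(-.125,.226,.01)),(A,(274,192.7),(-.125,-.226,.01)),(A,(162.3,260),(.125,.226,.01))]
def W(p,q):
    c,s=np.cos(p[2]),np.sin(p[2]); return np.array([p[0]+c*q[0]-s*q[1],p[1]+s*q[0]+c*q[1],q[2]])
if __name__=="__main__":
    for d,uv,q in obs[:2]+obs[6:8]: print(onz(d,uv,q[2]))
    r=least_squares(lambda p:np.concatenate([proj(d,W(p,q))[0]-uv for d,uv,q in obs]),[.6,0,0])
    print(r.x,np.degrees(r.x[2])); print(r.fun.reshape(-1,2).round(1))
    p=r.x
    for n,d,(x0,y0,x1,y1) in (("sc2",A,(150,130,290,300)),("si2",B,(140,125,300,295))):
        k=4;im=cv2.resize(d["img"][y0:y1,x0:x1],None,fx=k,fy=k,interpolation=cv2.INTER_CUBIC)
        for a in np.radians(np.arange(0,360,6)):
            for R,c in ((.144,(255,0,255)),(.200,(255,255,0))):
                u=proj(d,W(p,(-.016 if R<.15 else 0,-R*np.sin(a),.225+R*np.cos(a))))[0]
                cv2.circle(im,tuple(int(v) for v in (u-[x0,y0]+.5)*k),2,c,-1)
        cv2.imwrite(f"pics/{n}.png",im)
    print([ (n,[proj(d,W(p,(0,-.12*np.sin(a),.225+.12*np.cos(a))))[0].round(0) for a in (2.5,2.8,3.14,3.5,3.78)]) for n,d in (("sc",A),("si",B))])
E
python3 fit.py
```

```text
[0.62657426 0.31263292 0.209     ]
[ 0.5655784  -0.15442024  0.209     ]
[0.53309837 0.31568589 0.01      ]
[ 0.48458957 -0.13463609  0.01      ]
[ 0.63466956  0.07407174 -0.11421821] -6.544221494109663
[[-0.3  1.2]
 [-0.  -1.3]
 [-1.1  0.3]
 [-1.7  0.5]
 [ 0.9 -1.3]
 [-0.4  0.1]
 [-0.2 -1. ]
 [ 0.2 -0.3]
 [ 2.2  0.5]
 [-0.2  0.4]
 [ 0.  -0.3]
 [ 1.3  0.7]]
[('sc', [array([227., 194.]), array([224., 203.]), array([219., 212.]), array([214., 220.]), array([209., 224.])]), ('si', [array([232., 194.]), array([226., 201.]), array([219., 209.]), array([211., 214.]), array([204., 216.])])]
```

View pics/si2.png

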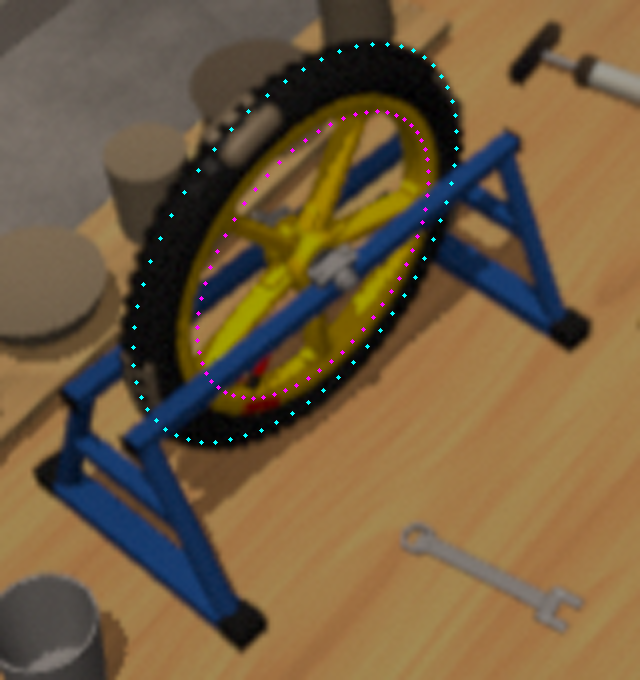

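View pics/sc2.png

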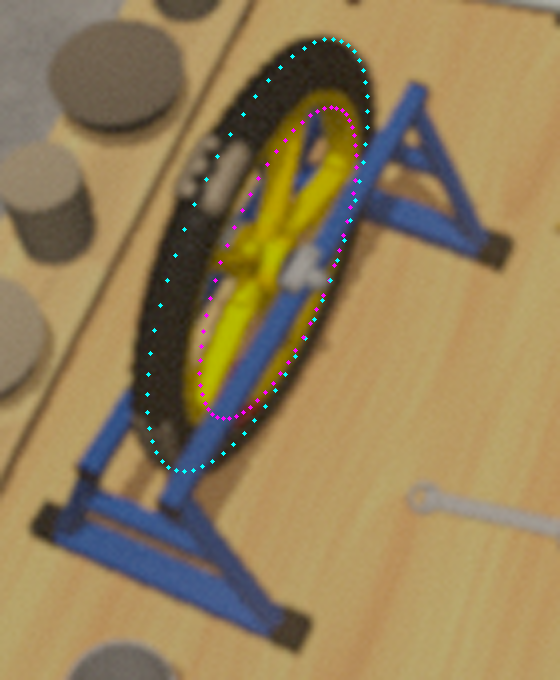

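Call:
{"fn": "apply_moves", "kwargs": {"plan": [[[0,0,-5],0],[[0,0,-5],0],[[0,0,-5],0],[[0,0,-5],0],[[0,0,-5],0],[[0,0,-5],0]], "claw": 0}}

```text
t: 0.85
eef_pos: [0.223, -0.5809, 0.5416]
eef_rot: [-179.0, 0.1, 21.0]
force: [2.0, -2.1, 0.9]
finger_gap: 0.0483
```

```bash
cat > st.py <<'E'
from bench import sense
import numpy as np, json
np.set_printoptions(suppress=True,precision=3)
s=sense()
print(s["t"].round(2) if hasattr(s["t"],"round") else s["t"],"q",s["joint_positions"],"p",s["eef_pos"],"r",s["eef_rot"],"F",s["force"],"gap",round(s["finger_gap"],4))
from scipy.spatial.transform import Rotation as Ro
print(Ro.from_euler("xyz",s["eef_rot"],degrees=True).as_matrix())
open("log.jsonl","a").write(json.dumps([list(s["joint_positions"]),list(s["eef_pos"]),list(s["eef_rot"])])+"\n")
E
python3 st.py
```

```text
0.85 q [ 62.047  22.214   3.694  53.717  -1.422 105.132  -3.855] p [ 0.223 -0.581  0.542] r [-178.978    0.086   21.024] F [ 2.021 -2.108  0.916] gap 0.0483
[[ 0.933  0.359 -0.008]
 [ 0.359 -0.933  0.016]
 [-0.001 -0.018 -1.   ]]
```

Call:
{"fn": "apply_moves", "kwargs": {"plan": [[[0,0,0],8.3],[[0,0,0],8.3],[[0,0,0],8.3],[[0,0,0],8.3],[[0,0,0],8.3],[[0,0,0],8.3],[[0,0,0],8.3],[[0,0,0],8.3],[[0,0,0],8.3],[[0,0,0],8.3],[[0,0,0],8.3]]}}

```text
t: 1.95
eef_pos: [0.2235, -0.5818, 0.5502]
eef_rot: [180.0, 0.3, -73.3]
force: [0.3, 0.6, -0.4]
finger_gap: 0.0001
```

```bash
python3 st.py
```

```text
1.95 q [ 52.421  22.277  21.374  53.901  -8.217 105.333 -93.126] p [ 0.224 -0.582  0.55 ] r [179.977   0.264 -73.305] F [ 0.342  0.604 -0.369] gap 0.0001
[[ 0.287 -0.958 -0.002]
 [-0.958 -0.287  0.004]
 [-0.005  0.    -1.   ]]
```

Call:
{"fn": "apply_moves", "kwargs": {"plan": [[[0,0,-5],0],[[0,0,-5],0],[[0,0,-5],0],[[0,0,-5],0]]}}

```text
t: 2.35
eef_pos: [0.2118, -0.5506, 0.6554]
eef_rot: [-179.6, -4.2, -73.8]
force: [-0.7, 0.7, 0.5]
finger_gap: 0.0001
```

```bash
python3 st.py
```

```text
2.35 q [ 53.514  19.689  19.939  42.27   -7.551 114.708 -95.131] p [ 0.212 -0.551  0.655] r [-179.615   -4.2    -73.848] F [-0.688  0.748  0.498] gap 0.0001
[[ 0.277 -0.96   0.027]
 [-0.958 -0.279 -0.068]
 [ 0.073 -0.007 -0.997]]
```

Call:
{"fn": "apply_moves", "kwargs": {"plan": [[[0,0,-5],0],[[0,0,-5],0],[[0,0,-5],0],[[0,0,-5],0],[[0,0,-5],0],[[0,0,-5],0]]}}

```text
t: 2.95
eef_pos: [0.1777, -0.4652, 0.7748]
eef_rot: [-178.3, -16.9, -74.1]
force: [1.1, 0.9, 1.1]
finger_gap: 0.0004
```

```bash
python3 st.py
```

```text
2.95 q [ 32.992   7.084  39.572  42.724  -6.058 114.71  -95.531] p [ 0.178 -0.465  0.775] r [-178.301  -16.853  -74.1  ] F [1.109 0.896 1.093] gap 0.0004
[[ 0.262 -0.959  0.108]
 [-0.92  -0.282 -0.271]
 [ 0.29  -0.028 -0.957]]
```

Call:
{"fn": "apply_moves", "kwargs": {"plan": [[[2,0,-4],0],[[2,0,-4],0],[[2,0,-4],0],[[2,0,-4],0],[[2,0,-4],0],[[2,0,-4],0]]}}

```text
t: 3.55
eef_pos: [0.1666, -0.4616, 0.8707]
eef_rot: [-176.8, -29.6, -74.4]
force: [-0.6, -0.4, -0.5]
finger_gap: 0.0001
```

```bash
python3 st.py
```

```text
3.55 q [ 33.683   6.098  41.404  30.753  -7.724 114.711 -94.755] p [ 0.167 -0.462  0.871] r [-176.767  -29.601  -74.361] F [-0.552 -0.412 -0.472] gap 0.0001
[[ 0.234 -0.954  0.187]
 [-0.837 -0.296 -0.46 ]
 [ 0.494 -0.049 -0.868]]
```

Call:
{"fn": "apply_moves", "kwargs": {"plan": [[[3,0,-4],0],[[3,0,-4],0],[[3,0,-4],0],[[3,0,-4],0],[[3,0,-4],0],[[3,0,-4],0],[[3,0,-4],0],[[3,0,-4],0]]}}

```text
t: 4.35
eef_pos: [0.1343, -0.4279, 0.9993]
eef_rot: [-174.5, -47.4, -76.1]
force: [-0.6, -0.1, 0.8]
finger_gap: 0.0004
```

```bash
python3 st.py
```

```text
4.35 q [ 39.111   5.3    45.273  13.521 -15.538 114.713 -93.795] p [ 0.134 -0.428  0.999] r [-174.491  -47.424  -76.06 ] F [-0.622 -0.054  0.816] gap 0.0004
[[ 0.163 -0.949  0.27 ]
 [-0.657 -0.308 -0.688]
 [ 0.736 -0.065 -0.673]]
```

Call:
{"fn": "apply_moves", "kwargs": {"plan": [[[3,0,-4],0],[[3,0,-4],0],[[3,0,-4],0],[[2,0,-4.5],0],[[2,0,-4.5],0],[[2,0,-4.5],0],[[2,0,-4.5],0],[[2,0,-4.5],0]]}}

```text
t: 5.15
eef_pos: [0.0837, -0.3499, 1.0634]
eef_rot: [-171.8, -56.9, -78.4]
force: [-0.2, -0.6, -0.4]
finger_gap: 0.0003
```

```bash
python3 st.py
```

```text
5.15 q [ 65.344  -0.189  -0.442   8.181   3.474 114.719 -95.898] p [ 0.084 -0.35   1.063] r [-171.776  -56.922  -78.44 ] F [-0.195 -0.618 -0.401] gap 0.0003
[[ 0.109 -0.946  0.306]
 [-0.535 -0.316 -0.784]
 [ 0.838 -0.078 -0.54 ]]
```

Call:
{"fn": "apply_moves", "kwargs": {"plan": [[[-1,0,-4.5],0],[[-1,0,-4.5],0],[[-1,0,-4.5],0],[[-1,0,-4.5],0],[[-1,0,-4.5],0],[[-1,0,-4.5],0]]}}

```text
t: 5.75
eef_pos: [0.0075, -0.1674, 1.0623]
eef_rot: [-169.7, -61.1, -82.0]
force: [0.9, 1.4, 0.7]
finger_gap: 0.0003
```

```bash
python3 st.py
```

```text
5.75 q [ 79.586 -17.505   7.056  21.752 -14.334 114.715 -92.072] p [ 0.008 -0.167  1.062] r [-169.701  -61.11   -82.035] F [0.921 1.423 0.709] gap 0.0003
[[ 0.067 -0.953  0.296]
 [-0.478 -0.291 -0.828]
 [ 0.876 -0.086 -0.475]]
```

Call:
{"fn": "apply_moves", "kwargs": {"plan": [[[4,0,-2.5],0],[[4,0,-2.5],0],[[4,0,-2.5],0],[[4,0,-2.5],0]]}}

```text
t: 6.15
eef_pos: [-0.0007, -0.161, 1.1255]
eef_rot: [-165.7, -70.5, -86.3]
force: [-1.3, -0.7, 0.4]
finger_gap: 0.0004
```

```bash
python3 st.py
```

```text
6.15 q [ 79.681 -12.768  26.32    8.207 -33.274 114.716 -91.935] p [-0.001 -0.161  1.126] r [-165.669  -70.5    -86.343] F [-1.338 -0.748  0.352] gap 0.0004
[[ 0.021 -0.952  0.305]
 [-0.333 -0.295 -0.896]
 [ 0.943 -0.083 -0.323]]
```

```bash
cat > kin.py <<'E'
import numpy as np, json, itertools
from scipy.spatial.transform import Rotation as Ro
from scipy.optimize import least_squares
AX="zyzyzyz"
def fk(P,q,allp=False):
    # P: base yaw, signs fixed(7), link offsets
    R=Ro.from_euler("z",P["y0"]); p=np.zeros(3); pts=[]
    for i in range(7):
        p=p+R.apply(P["o"][i]); pts.append(p)
        R=R*Ro.from_euler(AX[i],P["s"][i]*q[i],degrees=True)
    p=p+R.apply(P["o"][7]); R=R*Ro.from_euler("z",P["y7"]); pts.append(p)
    return (p,R,pts) if allp else (p,R)
def load():
    P=json.load(open("kin.json")); P["o"]=[np.array(o) for o in P["o"]]; return P
if __name__=="__main__":
    D=[json.loads(l) for l in open("log.jsonl")]
    s0=[63.106,24.935,1.432,90.191,-.664,64.973,-4.303]; D.append([s0,[.22389,-.58299,.24495],[-179.91,.0095,21.0106]])
    best=None
    def mk(v,s):
        o=np.zeros((8,3)); o[1,2]=v[0]; o[1,0]=v[1];o[2,2]=v[2];o[3,0]=v[3];o[4,2]=v[4];o[4,0]=-v[3] if 0 else v[5];o[5,0]=v[8];o[6,0]=v[6];o[7,2]=v[7]
        return dict(y0=v[9],y7=v[10],s=s,o=o)
    def res(v,s):
        P=mk(v,s); out=[]
        for q,p,r in D:
            pp,R=fk(P,q); out+=list(pp-np.array(p)); out+=list(.3*(R.inv()*Ro.from_euler("xyz",r,degrees=True)).as_rotvec())
        return np.array(out+list(1e-3*np.array(v[[1,3,5,6,8]])))
    for s in itertools.product([1],[1],[1,-1],[1],[1,-1],[1],[1,-1]):
      for s1 in (1,-1):
       for y0 in (0,np.pi/2,np.pi,-np.pi/2):
        ss=(s1,)+s[1:]
        for y7 in (0,np.pi):
            r=least_squares(res,[.35,0,.4,0,.4,0,0,.2,0,y0,y7],args=(ss,),max_nfev=40)
            if best is None or r.cost<best[0]: best=(r.cost,r.x,ss); print(r.cost,ss,r.x.round(4))
    r=least_squares(res,best[1],args=(best[2],)); P=mk(r.x,best[2])
    print(r.cost, r.x.round(4)); print(np.abs(r.fun).max())
    json.dump(dict(y0=P["y0"],y7=P["y7"],s=list(P["s"]),o=P["o"].tolist()),open("kin.json","w"))
E
python3 kin.py
```

```text
0.787108686448724 (1, 1, 1, 1, 1, 1, 1) [ 1.9480e-01  1.5500e-02  6.3290e-01 -3.8900e-02  4.2690e-01 -1.2620e-01
  4.0000e-04  3.2810e-01  1.5750e-01 -2.2702e+00 -1.9497e+00]
0.6405702404115355 (1, 1, 1, 1, 1, 1, 1) [ 0.3037 -0.0905  0.4816  0.1364  0.3981 -0.2074 -0.0231  0.2747  0.1966
  3.8506  5.4633]
0.009301507500862543 (1, 1, 1, 1, 1, 1, -1) [ 0.245  -0.0353  0.5621  0.0471  0.4125 -0.1672 -0.0109  0.3014  0.1784
 -2.348   1.6186]
0.009301507500564814 (1, 1, 1, 1, 1, 1, -1) [ 0.245  -0.0353  0.5621  0.0471  0.4125 -0.1672 -0.0109  0.3014  0.1784
  3.9351  1.6186]
0.00930150750050254 (1, 1, 1, 1, 1, 1, -1) [ 0.245  -0.0353  0.5621  0.0471  0.4125 -0.1672 -0.0109  0.3014  0.1784
  3.9351  1.6186]
0.0019616213164278706 (-1, 1, -1, 1, -1, 1, -1) [ 0.2642 -0.0029  0.5637  0.0156  0.422   0.0657  0.0016  0.331  -0.0524
 -0.0693  1.5165]
0.001961621316423819 (-1, 1, -1, 1, -1, 1, -1) [ 0.2642 -0.0029  0.5637  0.0156  0.422   0.0657  0.0016  0.331  -0.0524
 -0.0693  1.5165]
0.001961621316423794 [ 0.2642 -0.0029  0.5637  0.0156  0.422   0.0657  0.0016  0.331  -0.0524
 -0.0693  1.5165]
0.03210465012043075
```

```bash
cat > kin2.py <<'E'
from kin import *
D=[json.loads(l) for l in open("log.jsonl")]
D.append([[63.106,24.935,1.432,90.191,-.664,64.973,-4.303],[.22389,-.58299,.24495],[-179.91,.0095,21.0106]])
s=[-1,1,-1,1,-1,1,-1]
def mk(v):
    o=np.zeros((8,3)); o[1]=[0,0,v[0]]; o[2]=[v[1],v[13],v[2]];o[4]=[v[3],v[14],v[4]];o[6]=[v[5],v[15],0];o[7,2]=v[6]; o[3]=[v[16],0,0]
    return dict(y0=0,y7=0,s=s,o=o,off=np.r_[v[7:13],v[17]])
def f(P,q): return fk(P,np.array(q)+P["off"])
def res(v,w=3e-3):
    P=mk(v); out=[]
    for q,p,r in D:
        pp,R=f(P,q); out+=list(pp-np.array(p)); out+=list(.3*(R.inv()*Ro.from_euler("xyz",r,degrees=True)).as_rotvec())
    return np.array(out+list(w*v[[1,3,5,13,14,15,16]])+list(w*1e-2*v[7:13]))
best=None
for y7 in (0,90,-90,180):
    x0=np.zeros(18); x0[[0,2,4,6]]=[.264,.56,.42,.33]; x0[17]=y7
    r=least_squares(res,x0,x_scale=np.r_[np.ones(7)*.1,np.ones(6)*5,np.ones(4)*.1,5])
    if best is None or r.cost<best.cost: best=r
print(best.cost,best.x.round(4)); print(best.fun[:6*len(D)].reshape(-1,6).round(4))
P=mk(best.x); json.dump(dict(y0=0,y7=0,s=s,o=P["o"].tolist(),off=P["off"].tolist()),open("kin.json","w"))
E
python3 kin2.py
```

```text
7.206753505123749e-09 [ 2.721000e-01  0.000000e+00  5.576000e-01 -0.000000e+00  4.277000e-01
 -0.000000e+00  3.514000e-01 -1.000000e-04 -0.000000e+00  3.000000e-04
  2.000000e-04 -1.000000e-04 -2.000000e-04 -3.640000e-02 -1.660000e-02
 -4.000000e-04 -0.000000e+00  2.700002e+02]
[[-0. -0.  0.  0.  0.  0.]
 [-0. -0.  0. -0. -0. -0.]
 [ 0. -0. -0.  0. -0. -0.]
 [-0.  0. -0. -0. -0. -0.]
 [-0.  0. -0.  0. -0.  0.]
 [ 0.  0.  0.  0. -0.  0.]
 [-0. -0.  0.  0. -0.  0.]
 [-0. -0. -0.  0. -0.  0.]
 [-0. -0.  0.  0. -0. -0.]
 [ 0.  0. -0. -0. -0. -0.]]
```

```bash
cat > sim.py <<'E'
from kin import fk,load
import numpy as np, json
from scipy.spatial.transform import Rotation as Ro
from scipy.optimize import least_squares
P=load(); OFF=np.array(P["off"])
LO=np.array([-149.89,-25.12,-72.63,4.76,-75.54,6.69,-157.13]);HI=np.array([149.89,119.58,75.52,147.25,255.54,114.76,157.13])
VM=np.array([127.2,127.2,172.46,172.46,180,180,180])*.7*.1
def F(q): return fk(P,np.asarray(q)+OFF)
def step(q,t,turn,w=.3,reg=1e-3):
    q=np.clip(q,LO+.03,HI-.03)
    p,R=F(q); pt=p+R.apply(np.array(t)/100); Rt=R*Ro.from_euler("z",turn,degrees=True)
    lo=np.maximum(LO,q-VM);hi=np.minimum(HI,q+VM)
    def res(x):
        pp,RR=F(x); return np.r_[pp-pt,w*(RR.inv()*Rt).as_rotvec(),reg*np.radians(x-q)]
    r=least_squares(res,np.clip(q,lo+1e-6,hi-1e-6),bounds=(lo,hi),max_nfev=30)
    return r.x
def desc(q):
    p,R=F(q); M=R.as_matrix(); z=M[:,2]
    return f"q {np.round(q,1)} p {p.round(3)} tilt {np.degrees(np.arccos(-z[2])):.1f} az {np.degrees(np.arctan2(z[1],z[0])):.1f} xz {M[2,0]:.2f} yz {M[2,1]:.2f}"
E
python3 - <<'E'
from sim import *
D=[json.loads(l) for l in open("log.jsonl")]
seq=[(1,[((0,0,-5),4)]),(2,[((0,0,-5),6)]),(3,[((2,0,-4),6)]),(4,[((3,0,-4),8)]),(5,[((3,0,-4),3),((2,0,-4.5),5)]),(6,[((-1,0,-4.5),6)]),(7,[((4,0,-2.5),4)])]
for w in (.1,.3,1):
  print("w",w)
  for i,mv in seq:
    q=np.array(D[i][0])
    for t,n in mv:
        for _ in range(n): q=step(q,t,0,w)
    print(" sim",desc(q)); 
    if w==1: print(" real",desc(D[i+1][0]))
E
```

```text
w 0.1
 sim q [ 53.5  19.5  22.8  30.6  -9.8 114.8 -94.6] p [ 0.218 -0.568  0.743] tilt 16.2 az -68.9 xz 0.28 yz -0.02
 sim q [ 35.7   7.8  42.2  21.9 -10.6 114.8 -95.6] p [ 0.177 -0.461  0.923] tilt 37.1 az -68.7 xz 0.60 yz -0.05
 sim q [ 50.4  10.1  51.    4.8 -33.2 114.4 -95.8] p [ 0.158 -0.446  1.022] tilt 52.0 az -68.9 xz 0.78 yz -0.07
 sim q [ 37.5  -0.2  75.5   4.8 -49.3  94.3 -92.4] p [ 0.102 -0.365  1.211] tilt 82.7 az -63.4 xz 0.99 yz -0.11
 sim q [ 60.4  -9.2  64.6   4.8 -60.8  94.7 -92. ] p [ 0.012 -0.215  1.257] tilt 92.2 az -63.7 xz 0.99 yz -0.12
 sim q [ 78.4 -18.2  18.8  11.2 -26.3 114.8 -92.4] p [-0.007 -0.1    1.122] tilt 73.3 az -69.4 xz 0.95 yz -0.08
 sim q [ 76.1 -13.8  51.8   4.8 -55.  101.2 -92.2] p [-0.019 -0.133  1.229] tilt 89.9 az -72.1 xz 1.00 yz -0.09
w 0.3
 sim q [ 53.1  19.1  21.8  35.6  -8.6 114.8 -94.6] p [ 0.215 -0.559  0.709] tilt 11.5 az -68.9 xz 0.20 yz -0.02
 sim q [ 31.6   6.9  42.8  31.8  -7.4 114.8 -95.6] p [ 0.178 -0.464  0.858] tilt 28.1 az -68.7 xz 0.47 yz -0.04
 sim q [ 38.6   7.4  42.2  18.4 -12.7 114.8 -94.9] p [ 0.163 -0.456  0.95 ] tilt
[... 1368 characters left out ...]
0.74 yz -0.06
 sim q [ 59.   -5.4   3.9  15.7   5.2 114.8 -95.9] p [ 0.065 -0.318  1.046] tilt 54.9 az -68.4 xz 0.81 yz -0.07
 real q [ 65.3  -0.2  -0.4   8.2   3.5 114.7 -95.9] p [ 0.084 -0.35   1.063] tilt 57.3 az -68.7 xz 0.84 yz -0.08
 sim q [ 78.  -22.1   4.2  27.5 -11.6 114.8 -92.2] p [ 0.008 -0.132  1.039] tilt 60.2 az -68.8 xz 0.86 yz -0.08
 real q [ 79.6 -17.5   7.1  21.8 -14.3 114.7 -92.1] p [ 0.008 -0.167  1.062] tilt 61.6 az -70.3 xz 0.88 yz -0.09
 sim q [ 80.4 -12.6  14.5  13.5 -22.3 114.8 -91.8] p [ 0.009 -0.194  1.095] tilt 65.2 az -70.6 xz 0.90 yz -0.09
 real q [ 79.7 -12.8  26.3   8.2 -33.3 114.7 -91.9] p [-1.000e-03 -1.610e-01  1.126e+00] tilt 71.1 az -71.2 xz 0.94 yz -0.08
```

```bash
cat > feas.py <<'E'
from sim import *
rng=np.random.default_rng(0)
def Rtool(tilt,az,roll): # roll 0: tool x up/outward
    t,a=np.radians([tilt,az]); z=np.array([np.sin(t)*np.cos(a),np.sin(t)*np.sin(a),-np.cos(t)])
    x=np.array([np.cos(t)*np.cos(a),np.cos(t)*np.sin(a),np.sin(t)]); y=np.cross(z,x)
    return Ro.from_matrix(np.c_[x,y,z])*Ro.from_euler("z",roll,degrees=True)
def ik(p,R,n=25):
    best=None
    for _ in range(n):
        q0=rng.uniform(LO,HI); q0[0]=rng.uniform(-90,90)
        r=least_squares(lambda x:np.r_[F(x)[0]-p,.5*(F(x)[1].inv()*R).as_rotvec()],q0,bounds=(LO,HI),x_scale=30,max_nfev=60)
        if best is None or r.cost<best.cost: best=r
        if best.cost<1e-9: break
    return best
if __name__=="__main__":
    S=np.array([.638,.074,0]); yaw=-6.5; c,s=np.cos(np.radians(yaw)),np.sin(np.radians(yaw))
    for tilt in (40,50,60,70):
      for az in (-6.5,15,-28):
        for roll in (0,180):
          out=[]
          for y in (-.06,.06):
            R=Rtool(tilt,az,roll); tip=S+[-s*y,c*y,.285]; p=tip-R.apply([0,0,.019])
            b=ik(p,R); out.append((round(np.sqrt(2*b.cost),4),b.x.round(0).tolist()))
          print(tilt,az,roll,out)
E
python3 feas.py
```

```text
40 -6.5 0 [(np.float64(0.0), [-79.0, 9.0, 75.0, 125.0, 0.0, 13.0, -103.0]), (np.float64(0.0), [-58.0, 9.0, 34.0, 119.0, 40.0, 23.0, -155.0])]
40 -6.5 180 [(np.float64(0.0), [-27.0, 5.0, 14.0, 123.0, 39.0, 18.0, 37.0]), (np.float64(0.0), [23.0, 21.0, -64.0, 114.0, 70.0, 46.0, 2.0])]
40 15 0 [(np.float64(0.0), [52.0, 15.0, -61.0, 118.0, 21.0, 16.0, -97.0]), (np.float64(0.0), [-56.0, 8.0, 45.0, 122.0, -27.0, 14.0, -65.0])]
40 15 180 [(np.float64(0.0), [46.0, 13.0, -54.0, 118.0, 9.0, 15.0, 94.0]), (np.float64(0.0), [-29.0, 7.0, 13.0, 120.0, -3.0, 13.0, 91.0])]
40 -28 0 [(np.float64(0.0), [-80.0, 17.0, 72.0, 120.0, 22.0, 24.0, -150.0]), (np.float64(0.0), [-82.0, 24.0, 64.0, 113.0, 19.0, 32.0, -157.0])]
40 -28 180 [(np.float64(0.0), [6.0, 13.0, -35.0, 115.0, 60.0, 46.0, -5.0]), (np.float64(0.0), [-80.0, 22.0, 59.0, 113.0, 24.0, 33.0, 18.0])]
50 -6.5 0 [(np.float64(0.0), [-82.0, 7.0, 75.0, 134.0, 129.0, 7.0, 127.0]), (np.float64(0.0011), [-73.0, 11.0, 49.0, 128.0, 85.0, 18.0, 157.0])]
50 -6.5 180 [(np.float64(0.0), [-27.0, 4.0, 12.0, 131.0, 101.0, 16.0, -27.0]), (np.float64(0.0), [-19.0, 10
[... 1625 characters left out ...]
.float64(0.0), [-27.0, 14.0, 7.0, 146.0, 148.0, 52.0, -81.0]), (np.float64(0.0), [-8.0, 22.0, -38.0, 136.0, 121.0, 65.0, -59.0])]
70 15 0 [(np.float64(0.0), [27.0, 17.0, -27.0, 142.0, 198.0, 46.0, 91.0]), (np.float64(0.0), [-68.0, 34.0, 74.0, 146.0, 209.0, 62.0, 47.0])]
70 15 180 [(np.float64(0.0), [-3.0, 15.0, 8.0, 144.0, 206.0, 52.0, -102.0]), (np.float64(0.0), [7.0, 18.0, -29.0, 141.0, 169.0, 48.0, -76.0])]
70 -28 0 [(np.float64(0.0), [-83.0, 34.0, 66.0, 139.0, 121.0, 31.0, 94.0]), (np.float64(0.0), [-95.0, 49.0, 75.0, 129.0, 86.0, 16.0, 118.0])]
70 -28 180 [(np.float64(0.0), [-4.0, 25.0, -41.0, 133.0, 104.0, 77.0, -57.0]), (np.float64(0.0), [-83.0, 31.0, 48.0, 128.0, 89.0, 42.0, -60.0])]
```

```bash
nproc; cat > beam.py <<'E'
from feas import *
import itertools
from multiprocessing import Pool
dirs=[np.array(d)/np.linalg.norm(d) for d in itertools.product((-1,0,1),repeat=3) if any(d)]
acts=[((5*d).round(1),0) for d in dirs]+[((0,0,0),8.5),((0,0,0),-8.5)]
T=Rtool(58,-6.5,0).as_matrix()[:,2]
def ok(q):
    p,R,pts=fk(P,np.asarray(q)+OFF,True)
    M=R.as_matrix(); tip=p+M[:,2]*.02
    return min(tip[2],p[2],pts[6][2],pts[4][2])>.45 and tip[0]>-.3 
def run(a):
    q,act,n=a
    for _ in range(n):
        q=step(q,act[0],act[1],.6)
        if not ok(q): return None
    z=F(q)[1].as_matrix()[:,2]
    return q,np.degrees(np.arccos(np.clip(z@T,-1,1)))
if __name__=="__main__":
    q0=np.array(json.loads(open("log.jsonl").readlines()[-1])[0])
    beam=[(99,q0,[])]
    with Pool() as pool:
        for d in range(7):
            jobs=[(b[1],a,n) for b in beam for a in acts for n in (8,)]
            src=[(b,a,n) for b in beam for a in acts for n in (8,)]
            out=pool.map(run,jobs,chunksize=4); new=[]
            for (b,a,n),o in zip(src,out):
                if o is not None: new.append((o[1],o[0],b[2]+[(np.array(a[0]).tolist(),a[1],n)]))
            new.sort(key=lambda t:t[0]); sel=[]
            for c in new:
                if all(np.abs(c[1]-s_[1]).max()>6 for s_ in sel): sel.append(c)
                if len(sel)>=14: break
            beam=sel; print(d,[round(b[0],1) for b in beam[:5]],desc(beam[0][1]),beam[0][2],flush=True)
            if beam[0][0]<6: break
E
time timeout 570 python3 beam.py
```

```text
4
0 [np.float64(53.2), np.float64(54.4), np.float64(55.9), np.float64(56.5), np.float64(57.7)] q [134.7 -25.1  -3.8  75.1 -54.2  87.9 -53.9] p [ 0.036 -0.338  0.895] tilt 63.5 az -68.0 xz 0.89 yz -0.10 [([-3.5, 0.0, 3.5], 0, 8)]
1 [np.float64(39.9), np.float64(42.0), np.float64(44.3), np.float64(44.7), np.float64(45.3)] q [140.7 -25.1   0.8  65.8 -62.2 114.8 -57.6] p [ 0.094 -0.213  0.894] tilt 53.9 az -54.8 xz 0.79 yz -0.19 [([-3.5, 0.0, 3.5], 0, 8), ([-3.5, -3.5, 0.0], 0, 8)]
2 [np.float64(26.5), np.float64(29.3), np.float64(30.0), np.float64(30.2), np.float64(30.3)] q [  74.6  -25.1  -72.6   24.7   15.1  114.8 -142.9] p [0.276 0.176 0.982] tilt 59.9 az -37.4 xz 0.81 yz -0.31 [([-3.5, -3.5, 0.0], 0, 8), ([-2.9, -2.9, -2.9], 0, 8), ([-2.9, -2.9, -2.9], 0, 8)]
3 [np.float64(10.5), np.float64(12.2), np.float64(14.5), np.float64(14.6), np.float64(14.7)] q [  70.8  -25.1  -72.6   17.8    3.2  114.8 -149.1] p [0.249 0.27  0.994] tilt 60.2 az -18.5 xz 0.75 yz -0.44 [([-3.5, -3.5, 0.0], 0, 8), ([-2.9, -2.9, -2.9], 0, 8), ([-2.9, -2.9, -2.9], 0, 8), ([-2.9, -2.9, -2.9], 0, 8)]
4 [np.float64(0.5), np.float64(0.6), np.float64(1.3), np.float64(1.4), np.float64(1.7)] q [  51.9  -25.1  -72.6   66.8    7.6   71.2 -157.1] p [0.443 0.317 0.799] tilt 57.9 az -7.1 xz 0.73 yz -0.43 [([-3.5, -3.5, 0.0], 0, 8), ([-3.5, -3.5, 0.0], 0, 8), ([-2.9, -2.9, -2.9], 0, 8), ([0.0, -5.0, 0.0], 0, 8), ([-3.5, -3.5, 0.0], 0, 8)]
real	2m49.629s
user	10m10.703s
sys	0m0.457s
```

```bash
cat > goto.py <<'E'
from feas import *
S=np.array([.638,.074,0]); YAW=np.radians(-6.5)
def Wd(q): c,s=np.cos(YAW),np.sin(YAW); return np.array([S[0]+c*q[0]-s*q[1],S[1]+s*q[0]+c*q[1],q[2]])
def goto(q,target,rolltgt=None,nmax=40,verbose=False):
    tr=[]
    for i in range(nmax):
        p,R=F(q); M=R.as_matrix(); e=R.inv().apply(target-p); n=np.linalg.norm(e)
        turn=0
        if rolltgt is not None:
            # current roll: angle so that tool x is up(0)/down(180)
            a=np.degrees(np.arctan2(M[2,1],M[2,0]))  # turn by a makes y_z=0, x_z>0
            turn=np.clip((a-rolltgt+180)%360-180,-8.5,8.5)
        if n<.003 and abs(turn)<1: break
        t=e*100*min(1,.045/n)
        q=step(q,t,turn,.6); tr.append((t.round(1),round(turn,1)))
        if verbose and i%3==0: print(i,desc(q))
    return q,tr
E
cat > beam2.py <<'E'
from beam import *
from goto import *
def fin(b):
    out=[]
    for roll in (0,180,None):
        q,tr=goto(b[1],Wd((-.16,.0,.45)),roll,30)
        q,tr2=goto(q,Wd((-.05,.05,.30)),roll,20)
        p,R=F(q); out.append((roll,np.linalg.norm(p-Wd((-.05,.05,.30))).round(3),len(tr)+len(tr2),desc(q)))
    return out
if __name__=="__main__":
    q0=np.array(json.loads(open("log.jsonl").readlines()[-1])[0])
    seqs=[[([-3.5,-3.5,0],0,16),([-2.9,-2.9,-2.9],0,8),([0,-5,0],0,8),([-3.5,-3.5,0],0,8)],
          [([-3.5,-3.5,0],0,8),([-2.9,-2.9,-2.9],0,24),([-2.9,-2.9,0],0,8)],
          [([-3.5,-3.5,0],0,8),([-2.9,-2.9,-2.9],0,32)],
          [([-3.5,-3.5,0],0,8),([-2.9,-2.9,-2.9],0,28)]]
    bs=[]
    for s in seqs:
        q=q0
        for t,u,n in s:
            for _ in range(n): q=step(q,t,u,.6)
            print("   ",desc(q))
        print(desc(q)); bs.append((0,q,s))
    with Pool() as pool:
        for o in pool.map(fin,bs):
            for x in o: print(x)
            print()
E
time python3 beam2.py
```

```text
q [  67.2  -25.1  -72.6   62.6   32.1   95.  -157.1] p [0.382 0.046 0.849] tilt 62.6 az -58.2 xz 0.87 yz -0.17
    q [  53.8  -25.1  -72.6   57.    26.6  101.7 -157.1] p [0.326 0.16  0.848] tilt 56.7 az -42.6 xz 0.81 yz -0.20
    q [  78.6  -25.1  -72.6   46.8    0.6   86.8 -142.8] p [0.471 0.184 0.903] tilt 58.1 az -24.5 xz 0.78 yz -0.34
    q [  51.9  -25.1  -72.6   66.8    7.6   71.2 -157.1] p [0.443 0.317 0.799] tilt 57.9 az -7.1 xz 0.73 yz -0.43
q [  51.9  -25.1  -72.6   66.8    7.6   71.2 -157.1] p [0.443 0.317 0.799] tilt 57.9 az -7.1 xz 0.73 yz -0.43
    q [ 105.6  -25.1  -41.2   18.6   -6.1  114.8 -114. ] p [ 0.238 -0.014  1.046] tilt 65.4 az -68.6 xz 0.90 yz -0.10
    q [  70.8  -25.1  -72.6   17.8    3.2  114.8 -149.1] p [0.249 0.27  0.994] tilt 60.2 az -18.5 xz 0.75 yz -0.44
    q [  92.6  -25.1  -72.6    4.8  -29.7  113.6 -154.6] p [0.313 0.376 0.995] tilt 59.4 az -3.3 xz 0.67 yz -0.54
q [  92.6  -25.1  -72.6    4.8  -29.7  113.6 -154.6] p [0.313 0.376 0.995] tilt 59.4 az -3.3 xz 0.67 yz -0.54
    q [ 105.6  -25.1  -41.2   18.6   -6.1  114.8 -114. ] p [ 0.238 -0.014  1.0
[... 1643 characters left out ...]
 124.3  -75.5    8.4 -156.2] p [0.595 0.129 0.301] tilt 55.1 az 42.3 xz -0.82 yz 0.00')
(None, np.float64(0.002), 33, 'q [  14.9    6.1  -33.5  124.5   23.7    6.7 -157.1] p [0.594 0.129 0.302] tilt 44.2 az 18.0 xz 0.49 yz -0.50')

(0, np.float64(0.001), 34, 'q [   7.3    6.   -32.3  123.8   58.    16.2 -157.1] p [0.594 0.129 0.301] tilt 43.1 az 8.1 xz 0.68 yz -0.00')
(180, np.float64(0.002), 39, 'q [  59.3   25.9  -72.6  124.4  -75.5    7.5 -157.1] p [0.595 0.127 0.299] tilt 54.6 az 41.3 xz -0.81 yz -0.00')
(None, np.float64(0.002), 36, 'q [  13.6    5.9  -32.1  124.5   22.3    6.7 -157.1] p [0.594 0.129 0.302] tilt 44.2 az 18.0 xz 0.48 yz -0.51')

real	0m11.423s
user	0m25.699s
sys	0m0.124s
```

```bash
cat > b3.py <<'E'
from goto import *
q0=np.array(json.loads(open("log.jsonl").readlines()[-1])[0])
def seq(q,s):
    for t,u,n in s:
        for _ in range(n): q=step(q,t,u,.6)
    return q
for nm,s in dict(A=[([-3.5,-3.5,0],0,16),([-2.9,-2.9,-2.9],0,8),([0,-5,0],0,8),([-3.5,-3.5,0],0,8)],
          B=[([-3.5,-3.5,0],0,8),([-2.9,-2.9,-2.9],0,28)],C=[([-3.5,-3.5,0],0,8),([-2.9,-2.9,-2.9],0,32)]).items():
  for k in (0,8,18):
    q=seq(q0,s); q=seq(q,[([0,0,0],-8.5,k)]); print(nm,k,"turned",desc(q))
    for mid in ((-.16,0,.45),(-.2,.05,.5)):
        q1,t1=goto(q,Wd(mid),180 if k==18 else (90 if k==8 else 0),40); print("  mid",desc(q1))
        q1,t2=goto(q1,Wd((-.05,.05,.30)),180 if k==18 else (90 if k==8 else 0),20); print("   end",len(t1),len(t2),desc(q1))
E
python3 b3.py
```

```text
A 0 turned q [  51.9  -25.1  -72.6   66.8    7.6   71.2 -157.1] p [0.443 0.317 0.799] tilt 57.9 az -7.1 xz 0.73 yz -0.43
  mid q [  30.   -24.3  -48.3  128.1   27.8   18.5 -144. ] p [0.479 0.092 0.45 ] tilt 57.8 az -7.1 xz 0.85 yz -0.00
   end 10 16 q [   7.3    6.   -32.1  123.9   58.3   15.9 -157.1] p [0.594 0.129 0.301] tilt 43.2 az 8.4 xz 0.68 yz -0.00
  mid q [  14.8  -25.1  -46.2  121.5   32.7   34.6 -153.5] p [0.445 0.146 0.5  ] tilt 57.9 az -7.1 xz 0.85 yz 0.00
   end 8 17 q [   7.4    6.   -32.1  124.    58.5   15.6 -157.1] p [0.594 0.129 0.301] tilt 43.3 az 8.6 xz 0.69 yz -0.00
A 8 turned q [ 51.7 -24.9 -72.6  66.8   8.1  71.3 -89.4] p [0.443 0.314 0.8  ] tilt 58.0 az -7.2 xz 0.67 yz 0.52
  mid q [ 28.  -23.6 -47.7 128.2  32.4  19.4 -58.9] p [0.479 0.092 0.45 ] tilt 58.0 az -7.3 xz 0.00 yz 0.85
   end 10 7 q [  22.1   17.   -65.9  129.4   99.9   48.6 -121.4] p [0.594 0.129 0.3  ] tilt 54.9 az -5.0 xz 0.00 yz 0.82
  mid q [ 14.5 -24.9 -46.3 121.5  33.4  34.9 -64.3] p [0.445 0.146 0.5  ] tilt 57.9 az -7.3 xz -0.00 yz 0.85
   end 8 7 q [  17.9   16.8  -62.8  129.9  100.4   50.
[... 3401 characters left out ...]
0.00 yz 0.88
   end 16 6 q [ -10.9    9.6  -26.4  136.8  118.7   41.  -142.6] p [0.594 0.129 0.3  ] tilt 61.1 az -1.2 xz -0.00 yz 0.88
C 18 turned q [ 72.3 -25.1 -72.6   4.9 -12.1 114.7  -3.4] p [0.194 0.372 1.029] tilt 65.5 az 0.1 xz -0.36 yz 0.84
  mid q [ -9.9 -19.9 -23.  133.9  68.5  26.3  -0.4] p [0.479 0.092 0.45 ] tilt 61.8 az -1.3 xz -0.88 yz -0.00
   end 17 5 q [-18.3   8.7 -18.4 136.9 118.2  39.3 -52.9] p [0.594 0.129 0.3  ] tilt 60.7 az -1.5 xz -0.87 yz -0.00
  mid q [-10.6 -22.9 -31.1 127.   53.   36.1  10.1] p [0.445 0.146 0.5  ] tilt 61.9 az -1.2 xz -0.88 yz -0.00
   end 16 6 q [ -6.7  10.4 -31.4 136.6 118.3  42.6 -51.9] p [0.594 0.129 0.3  ] tilt 61.4 az -1.4 xz -0.88 yz -0.00
```

Call:
{"fn": "apply_moves", "kwargs": {"plan": [[[-3.5,-3.5,0],0],[[-3.5,-3.5,0],0],[[-3.5,-3.5,0],0],[[-3.5,-3.5,0],0],[[-3.5,-3.5,0],0],[[-3.5,-3.5,0],0],[[-3.5,-3.5,0],0],[[-3.5,-3.5,0],0]]}}

```text
t: 6.95
eef_pos: [0.1398, -0.0668, 1.0589]
eef_rot: [-168.8, -65.1, -83.5]
force: [-0.4, -2.4, -1.4]
finger_gap: 0.0006
```

```bash
cat > st2.py <<'E'
import subprocess
from sim import *
from bench import sense
s=sense(); q=s["joint_positions"]; print(s["t"],desc(q),"F",s["force"].round(1),"gap",round(s["finger_gap"],4))
open("log.jsonl","a").write(json.dumps([list(q),list(s["eef_pos"]),list(s["eef_rot"])])+"\n")
E
python3 st2.py
```

```text
6.95 q [114.3 -25.1   3.2  26.  -45.3 114.7 -93.3] p [ 0.14  -0.067  1.059] tilt 65.6 az -71.2 xz 0.91 yz -0.08 F [-0.4 -2.4 -1.4] gap 0.0006
```

Call:
{"fn": "apply_moves", "kwargs": {"plan": [[[-2.8,-2.8,-2.8],0],[[-2.8,-2.8,-2.8],0],[[-2.8,-2.8,-2.8],0],[[-2.8,-2.8,-2.8],0],[[-2.8,-2.8,-2.8],0],[[-2.8,-2.8,-2.8],0],[[-2.8,-2.8,-2.8],0],[[-2.8,-2.8,-2.8],0],[[-2.8,-2.8,-2.8],0],[[-2.8,-2.8,-2.8],0],[[-2.8,-2.8,-2.8],0],[[-2.8,-2.8,-2.8],0]]}}

```text
t: 8.15
eef_pos: [0.248, 0.0879, 0.9035]
eef_rot: [-159.5, -58.5, -84.3]
force: [0.7, 0.6, 0.5]
finger_gap: 0.0005
```

```bash
python3 st2.py
```

```text
8.15 q [  58.3  -25.1  -72.6   49.8   38.5  114.7 -155.1] p [0.248 0.088 0.903] tilt 60.7 az -60.7 xz 0.85 yz -0.18 F [0.7 0.6 0.5] gap 0.0005
```

Call:
{"fn": "apply_moves", "kwargs": {"plan": [[[-2.8,-2.8,-2.8],0],[[-2.8,-2.8,-2.8],0],[[-2.8,-2.8,-2.8],0],[[-2.8,-2.8,-2.8],0],[[-2.8,-2.8,-2.8],0],[[-2.8,-2.8,-2.8],0],[[-2.8,-2.8,-2.8],0],[[-2.8,-2.8,-2.8],0],[[-2.8,-2.8,-2.8],0],[[-2.8,-2.8,-2.8],0],[[-2.8,-2.8,-2.8],0],[[-2.8,-2.8,-2.8],0]]}}

```text
t: 9.35
eef_pos: [0.246, 0.1993, 0.8926]
eef_rot: [-154.6, -46.7, -69.1]
force: [0.7, 0.5, -0.5]
finger_gap: 0.0004
```

```bash
python3 st2.py
```

```text
9.35 q [  54.4  -25.1  -72.6   41.5   20.5  114.7 -157.1] p [0.246 0.199 0.893] tilt 51.7 az -36.0 xz 0.73 yz -0.29 F [ 0.7  0.5 -0.5] gap 0.0004
```

Call:
{"fn": "apply_moves", "kwargs": {"plan": [[[0,0,0],-8.5],[[0,0,0],-8.5],[[0,0,0],-8.5],[[0,0,0],-8.5],[[0,0,0],-8.5],[[0,0,0],-8.5],[[0,0,0],-8.5],[[0,0,0],-8.5],[[0,0,0],-8.5],[[0,0,0],-8.5],[[0,0,0],-8.5],[[0,0,0],-8.5]]}}

```text
t: 10.55
eef_pos: [0.2445, 0.2061, 0.8946]
eef_rot: [128.8, -7.5, 49.6]
force: [0.2, -0.6, -0.1]
finger_gap: 0.0005
```

```bash
python3 st2.py; sed -i 's/act\[1\],.6)/act[1],.75)/; s/for d in range(7)/for d in range(5)/' beam.py; timeout 570 python3 beam.py
```

```text
10.55 q [ 54.5 -25.1 -72.6  40.7  19.6 114.7 -53.9] p [0.245 0.206 0.895] tilt 51.6 az -34.4 xz 0.13 yz 0.77 F [ 0.2 -0.6 -0.1] gap 0.0005
0 [np.float64(12.3), np.float64(13.8), np.float64(14.6), np.float64(14.9), np.float64(15.0)] q [ 71.8 -25.1 -72.6  21.7   2.4 114.8 -47.6] p [0.269 0.26  0.969] tilt 56.4 az -21.1 xz 0.25 yz 0.79 [([3.5, 0.0, -3.5], 0, 8)]
1 [np.float64(1.4), np.float64(1.9), np.float64(2.7), np.float64(3.3), np.float64(3.8)] q [ 54.1 -25.1 -72.6  23.1   5.6 114.8 -56.5] p [0.186 0.311 0.968] tilt 56.7 az -7.2 xz 0.36 yz 0.75 [([3.5, 0.0, -3.5], 0, 8), ([2.9, -2.9, -2.9], 0, 8)]
```

Call:
{"fn": "apply_moves", "kwargs": {"plan": [[[3.5,0,-3.5],0],[[3.5,0,-3.5],0],[[3.5,0,-3.5],0],[[3.5,0,-3.5],0],[[3.5,0,-3.5],0],[[3.5,0,-3.5],0],[[3.5,0,-3.5],0],[[3.5,0,-3.5],0]]}}

```text
t: 11.35
eef_pos: [0.252, 0.2921, 0.988]
eef_rot: [122.9, -17.5, 64.4]
force: [0.3, -0.7, 0.5]
finger_gap: 0.0007
```

Call:
{"fn": "apply_moves", "kwargs": {"plan": [[[2.8,-2.8,-2.8],0],[[2.8,-2.8,-2.8],0],[[2.8,-2.8,-2.8],0],[[2.8,-2.8,-2.8],0],[[2.8,-2.8,-2.8],0],[[2.8,-2.8,-2.8],0],[[2.8,-2.8,-2.8],0],[[2.8,-2.8,-2.8],0]]}}

```text
t: 12.15
eef_pos: [0.1494, 0.3763, 1.0075]
eef_rot: [122.1, -26.7, 80.1]
force: [0.7, 1.4, -0.2]
finger_gap: 0.0002
```

```bash
python3 st2.py
```

```text
12.15 q [ 59.7 -25.1 -72.6  11.2  -7.3 114.7 -57.3] p [0.149 0.376 1.007] tilt 61.7 az 5.8 xz 0.45 yz 0.76 F [ 0.7  1.4 -0.2] gap 0.0002
```

```bash
cat > b4.py <<'E'
from goto import *
import sys
q=np.array(json.loads(open("log.jsonl").readlines()[-1])[0])
for mid in ((-.16,0,.45),(-.22,.03,.50)):
    q1,t1=goto(q,Wd(mid),180,40); print(len(t1),"mid",desc(q1))
    for e in ((-.05,.06,.30),(-.05,-.06,.29),(-.01,.0,.30)):
        q2,t2=goto(q1,Wd(e),180,20); print("   end",len(t2),desc(q2))
R=F(q)[1]; print((R.inv().apply(Wd((-.22,.03,.5))-F(q)[0])*100).round(1))
for x in t1: print(x)
E
python3 b4.py
```

```text
17 mid q [-29.7 -21.7  -4.9 133.2  61.4  28.3  13. ] p [0.479 0.092 0.45 ] tilt 58.5 az 3.8 xz -0.85 yz -0.00
   end 5 q [-38.6   5.    7.7 136.  120.6  26.2 -50. ] p [0.595 0.14  0.302] tilt 56.5 az 3.3 xz -0.83 yz -0.00
   end 7 q [-74.2  -2.2  63.7 141.9 149.6  17.3 -64.5] p [0.58  0.02  0.292] tilt 54.2 az 1.3 xz -0.81 yz -0.00
   end 6 q [-29.7   6.2  11.  133.8 136.1  19.1 -58.4] p [0.628 0.075 0.3  ] tilt 55.4 az 2.0 xz -0.82 yz -0.00
22 mid q [-35.4 -25.1 -13.5 126.8  50.4  46.2  15.4] p [0.425 0.13  0.499] tilt 57.4 az 1.1 xz -0.84 yz -0.00
   end 6 q [-27.5   6.5  -6.5 135.2 115.2  30.9 -47.5] p [0.595 0.139 0.3  ] tilt 57.1 az 0.8 xz -0.84 yz -0.00
   end 9 q [-60.9   0.3  48.2 141.5 143.3  18.9 -63.1] p [0.582 0.02  0.29 ] tilt 54.5 az -1.2 xz -0.81 yz -0.00
   end 8 q [-27.    6.7   6.1 133.6 128.6  21.9 -53.6] p [0.628 0.075 0.3  ] tilt 55.9 az -0.2 xz -0.83 yz -0.00
[-40.4 -14.4  45.8]
(array([-2.9, -1. ,  3.3]), np.float64(-8.5))
(array([-2.7, -1.5,  3.3]), np.float64(-8.5))
(array([-2.4, -1.9,  3.3]), np.float64(-8.5))
(array([-2.1, -2.2,  3.3]), np.float64(-8.5))
(array([-1.8, -2.5,  3.3]), np.float64(-8.5))
(array([-1.4, -2.8,  3.3]), np.float64(-8.5))
(array([-1. , -2.9,  3.3]), np.float64(-8.5))
(array([-0.5, -3.1,  3.3]), np.float64(-8.5))
(array([-0.1, -3.1,  3.3]), np.float64(-8.5))
(array([ 0.4, -3.1,  3.3]), np.float64(-8.5))
(array([ 0.8, -3. ,  3.2]), np.float64(-8.5))
(array([ 1.3, -2.9,  3.2]), np.float64(-8.5))
(array([ 1.7, -2.8,  3.1]), np.float64(-8.5))
(array([ 2.1, -2.8,  2.9]), np.float64(-8.5))
(array([ 2.5, -2.9,  2.4]), np.float64(-0.2))
(array([ 0.3, -0.6, -0.5]), np.float64(0.2))
(array([ 0.1, -0.4, -0.5]), np.float64(0.2))
(array([ 0.1, -0.4, -0.4]), np.float64(0.2))
(array([ 0.1, -0.3, -0.4]), np.float64(0.1))
(array([ 0.1, -0.3, -0.3]), np.float64(0.1))
(array([ 0.1, -0.2, -0.3]), np.float64(0.1))
(array([ 0. , -0.2, -0.2]), np.float64(0.1))
```

Call:
{"fn": "apply_moves", "kwargs": {"plan": [[[-2.9,-1,3.3],-8.5],[[-2.7,-1.5,3.3],-8.5],[[-2.4,-1.9,3.3],-8.5],[[-2.1,-2.2,3.3],-8.5],[[-1.8,-2.5,3.3],-8.5],[[-1.4,-2.8,3.3],-8.5],[[-1,-2.9,3.3],-8.5],[[-0.5,-3.1,3.3],-8.5],[[0,-3.1,3.3],-8.5],[[0.4,-3.1,3.3],-8.5]]}}

```text
t: 13.15
eef_pos: [0.2691, 0.3096, 0.6976]
eef_rot: [123.0, 26.2, 113.3]
force: [0.5, -0.2, -0.8]
finger_gap: 0.0003
```

```bash
cat > nav.py <<'E'
from goto import *
import sys
from bench import sense
# usage: nav x y z (stand frame) -> remaining vector in tool cm + suggested rows
s=sense(); q=s["joint_positions"]; p,R=F(q)
print(s["t"],desc(q),"F",s["force"].round(1),"tipstand",)
c,sn=np.cos(YAW),np.sin(YAW); A=np.array([[c,-sn,0],[sn,c,0],[0,0,1]])
tip=p+R.apply([0,0,.019]); print("tip in stand",(A.T@(tip-S)).round(4),"r",np.hypot((A.T@(tip-S))[1],(tip-S)[2]-.225).round(3))
if len(sys.argv)>3:
    g=Wd([float(v) for v in sys.argv[1:4]])  # tip goal
    tc=g-R.apply([0,0,.019])
    print("tool shift cm",(R.inv().apply(tc-p)*100).round(2), "roll turn",round((np.degrees(np.arctan2(R.as_matrix()[2,1],R.as_matrix()[2,0]))-180+180)%360-180,1))
    q2,t=goto(q,tc,180,25)
    for x in t[:14]: print(x[0].tolist(),float(x[1]))
    print("->",desc(q2))
E
python3 nav.py -.2 .03 .49
```

```text
13.15 q [-21.  -24.  -47.3  95.1  36.4  72.  -35.2] p [0.269 0.31  0.698] tilt 60.8 az 7.3 xz -0.44 yz 0.75 F [ 0.5 -0.2 -0.8] tipstand
tip in stand [-0.3771  0.1963  0.6883] r 0.503
tool shift cm [-12.09 -19.66  21.24] roll turn -59.6
[-1.7, -2.8, 3.0] -8.5
[-1.3, -3.0, 3.0] -8.5
[-0.8, -3.2, 3.0] -8.5
[-0.4, -3.4, 3.0] -8.5
[0.1, -3.5, 2.8] -8.5
[0.5, -3.8, 2.4] -8.5
[1.1, -4.1, 1.6] -7.5
[0.7, -1.9, -0.7] 0.3
[0.3, -0.9, -1.3] 0.3
[0.2, -0.8, -1.1] 0.3
[0.2, -0.7, -1.0] 0.3
[0.2, -0.7, -0.8] 0.2
[0.2, -0.6, -0.7] 0.2
[0.1, -0.5, -0.6] 0.2
-> q [-35.2 -25.1 -13.6 127.8  53.   45.5  12.9] p [0.428 0.126 0.498] tilt 58.7 az 0.6 xz -0.85 yz -0.00
```

Call:
{"fn": "apply_moves", "kwargs": {"plan": [[[-1.7,-2.8,3.0],-8.5],[[-1.3,-3.0,3.0],-8.5],[[-0.8,-3.2,3.0],-8.5],[[-0.4,-3.4,3.0],-8.5],[[0.1,-3.5,2.5],-8.5],[[0.5,-3.6,2],-8.5],[[0.8,-2,0],-8]]}}

```text
t: 13.85
eef_pos: [0.3551, 0.2068, 0.5533]
eef_rot: [152.5, 56.0, 153.0]
force: [0.7, -3.6, -1.5]
finger_gap: 0.0002
```

```bash
python3 nav.py -.18 .03 .42; python3 - <<'E'
from h import *
for n in ("scene","side","wrist"): cv2.imwrite(f"pics/{n}2.png",snap(n)["img"])
E
```

```text
13.85 q [-62.9 -25.1 -14.  121.4  54.8  69.  -13.3] p [0.355 0.207 0.553] tilt 60.2 az 5.2 xz -0.83 yz 0.26 F [ 0.7 -3.6 -1.5] tipstand
tip in stand [-0.2799  0.1032  0.5438] r 0.335
tool shift cm [  3.59 -10.76  13.35] roll turn -17.3
[0.9, -2.8, 3.4] -8.5
[1.3, -2.7, 3.3] -8.5
[1.7, -2.5, 3.3] -0.2
[1.5, -2.3, 3.0] 0.0
-> q [-43.9 -23.   -4.8 138.1  71.   37.9  -3.5] p [0.446 0.123 0.429] tilt 60.2 az 4.9 xz -0.87 yz -0.00
```

View pics/wrist2.png

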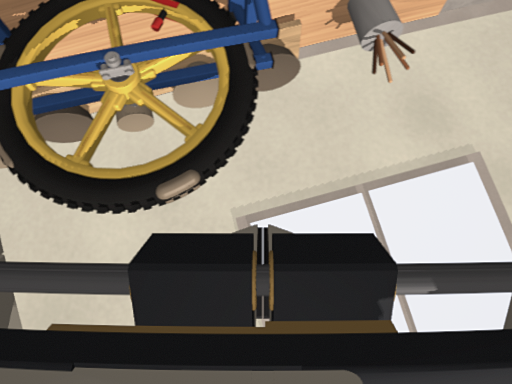

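View pics/side2.png

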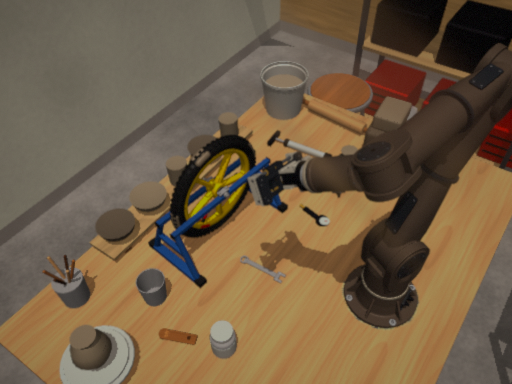

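```bash
cat > wr.py <<'E'
from h import *
from sim import F
from bench import sense
def wsnap():
    s=sense(); p,R=F(s["joint_positions"]); d=snap("wrist"); 
    T=np.eye(4); T[:3,:3]=R.as_matrix(); T[:3,3]=p
    d["camera_from_world"]=np.linalg.inv(T@d["hand_eye"]); return d
def draw(d,S,yaw,ang,k=1.5):
    im=cv2.resize(d["img"],None,fx=k,fy=k,interpolation=cv2.INTER_CUBIC)
    c,s=np.cos(yaw),np.sin(yaw)
    def W(q): return np.array([S[0]+c*q[0]-s*q[1],S[1]+s*q[0]+c*q[1],q[2]])
    def pt(q): 
        return tuple(int(v) for v in (proj(d,W(q))[0]+.5)*k)
    for R,x,col in ((.144,-.016,(255,0,255)),(.2,0,(255,255,0)),(.027,-.0265,(255,0,255))):
        for a in np.radians(np.arange(0,360,5)): cv2.circle(im,pt((x,-R*np.sin(a),.225+R*np.cos(a))),1,col,-1)
    for j in range(5):
        b=ang+np.radians(36+72*j)
        for o in (-.008,.008):
            f=lambda r:pt((-.012,-r*np.sin(b)-o*np.cos(b),.225+r*np.cos(b)-o*np.sin(b)))
            cv2.line(im,f(.04),f(.14),(0,255,0),1)
    cv2.line(im,pt((0,-.107*np.sin(ang),.225+.107*np.cos(ang))),pt((0,-.148*np.sin(ang),.225+.148*np.cos(ang))),(0,0,255),1)
    return im
E
python3 - <<'E'
from wr import *
import pickle
d=wsnap(); pickle.dump(d,open("w3.pkl","wb"))
cv2.imwrite("pics/w3.png",draw(d,(.638,.074),np.radians(-6.5),3.6))
E
```

```text
(no output)
```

View pics/w3.png

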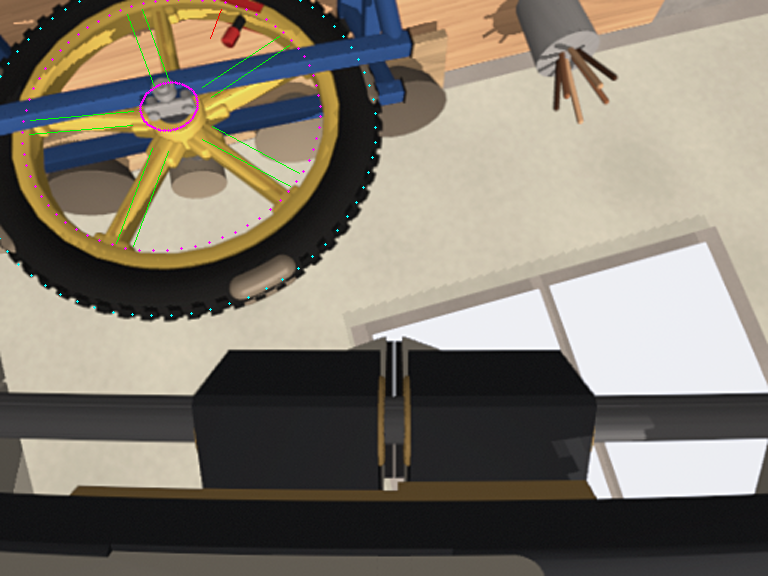

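```bash
python3 - <<'E'
from wr import *
import pickle
d=pickle.load(open("w3.pkl","rb"))
a=draw(d,(.640,.076),np.radians(-6.5),3.73,3)[:870,:1200]
cv2.imwrite("pics/w4.png",cv2.resize(a,(800,580)))
E
```

```text
(no output)
```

View pics/w4.png

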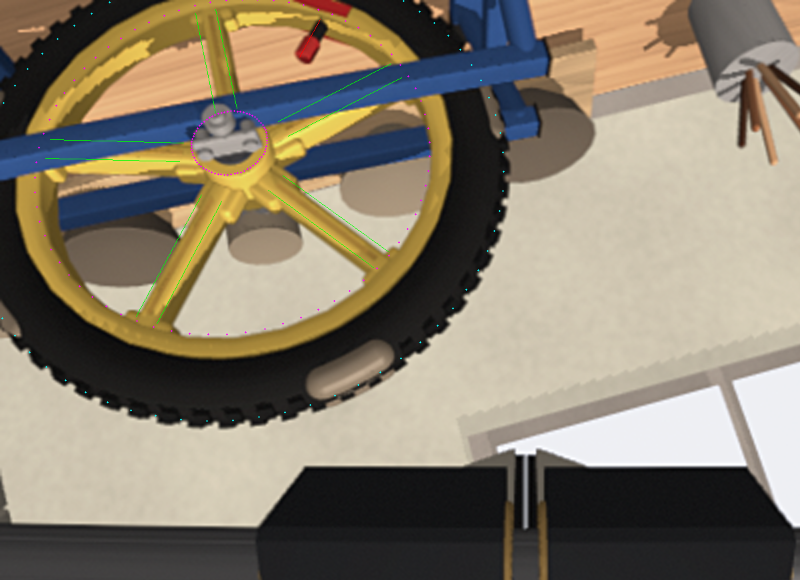

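```bash
cat >> log.jsonl </dev/null; python3 st2.py; cat > beam3.py <<'E'
import beam
from beam import *
from goto import Wd,S,YAW
c,s=np.cos(YAW),np.sin(YAW)
beam.T=Rtool(60,-8,0).as_matrix()[:,2]
def ok3(q):
    p,R,pts=fk(P,np.asarray(q)+OFF,True)
    tip=p+R.as_matrix()[:,2]*.02; x=c*(tip-S)[0]+s*(tip-S)[1]
    return min(tip[2],p[2],pts[6][2],pts[4][2])>.43 and x<-.10
beam.ok=ok3
if __name__=="__main__":
    q0=np.array(json.loads(open("log.jsonl").readlines()[-1])[0])
    bm=[(99,q0,[])]
    with Pool() as pool:
        for d in range(4):
            src=[(b,a,n) for b in bm for a in acts for n in (5,)]
            out=pool.map(run,[(b[1],a,n) for b,a,n in src],chunksize=4); new=[]
            for (b,a,n),o in zip(src,out):
                if o is not None: new.append((o[1],o[0],b[2]+[(np.array(a[0]).tolist(),a[1],n)]))
            new.sort(key=lambda t:t[0]); sel=[]
            for x in new:
                if all(np.abs(x[1]-s_[1]).max()>6 for s_ in sel): sel.append(x)
                if len(sel)>=10: break
            bm=sel
            for b in bm[:3]: print(d,round(b[0],1),desc(b[1]),b[2],flush=True)
            if bm[0][0]<3: break
E
timeout 500 python3 beam3.py
```

```text
14.05 q [-64.7 -25.  -14.3 121.   54.8  69.1 -13.5] p [0.347 0.22  0.556] tilt 60.4 az 7.3 xz -0.83 yz 0.27 F [-0.7  0.1 -0.7] gap 0.0003
0 7.9 q [-42.8 -25.1 -14.9 135.7  61.6  48.1 -17.2] p [0.405 0.132 0.45 ] tilt 60.2 az 1.1 xz -0.84 yz 0.22 [([0.0, -5.0, 0.0], 0, 5)]
0 8.2 q [-80.  -25.1 -10.6  97.1  55.7  98.6   0.6] p [0.306 0.176 0.729] tilt 59.3 az 1.5 xz -0.83 yz 0.22 [([-2.9, -2.9, -2.9], 0, 5)]
0 9.2 q [-101.5  -25.1  -24.2  116.    45.9  114.8  -34. ] p [0.17  0.156 0.588] tilt 60.8 az 2.5 xz -0.84 yz 0.23 [([0.0, -3.5, -3.5], 0, 5)]
1 2.7 q [-84.9 -25.1 -14.5  93.   56.6 114.8  -0.2] p [0.255 0.123 0.746] tilt 57.7 az -6.2 xz -0.83 yz 0.16 [([-2.9, -2.9, -2.9], 0, 5), ([0.0, -5.0, 0.0], 0, 5)]
1 3.8 q [-20.1 -25.1 -12.3 116.8  39.6  43.9  22.5] p [0.465 0.071 0.58 ] tilt 58.7 az -3.8 xz -0.84 yz 0.18 [([0.0, -5.0, 0.0], 0, 5), ([-2.9, -2.9, -2.9], 0, 5)]
1 3.9 q [-91.2 -25.1 -12.3 117.1  55.5 103.4 -22. ] p [0.278 0.162 0.597] tilt 62.3 az -4.4 xz -0.87 yz 0.18 [([0.0, -3.5, -3.5], 0, 5), ([-2.9, -2.9, 2.9], 0, 5)]
```

Call:
{"fn": "apply_moves", "kwargs": {"plan": [[[0,-5,0],0],[[0,-5,0],0],[[0,-5,0],0],[[0,-5,0],0],[[-2.8,-2.8,-2.8],0],[[-2.8,-2.8,-2.8],0],[[-2.8,-2.8,-2.8],0],[[-2.8,-2.8,-2.8],0],[[-2.8,-2.8,-2.8],0],[[-2.8,-2.8,-2.8],0]]}}

```text
t: 15.05
eef_pos: [0.3369, 0.1972, 0.5704]
eef_rot: [163.4, 61.9, 163.4]
force: [-0.9, 0.6, 0.2]
finger_gap: 0.0004
```

```bash
python3 st2.py;  python3 nav.py -.1 .085 .29
```

```text
15.05 q [-67.3 -25.  -16.2 121.   57.1  77.3  -9.9] p [0.337 0.197 0.57 ] tilt 63.1 az 2.1 xz -0.88 yz 0.13 F [-0.9  0.6  0.2] gap 0.0004
15.05 q [-67.3 -25.  -16.2 121.   57.1  77.3  -9.9] p [0.337 0.197 0.57 ] tilt 63.1 az 2.1 xz -0.88 yz 0.13 F [-0.9  0.6  0.2] tipstand
tip in stand [-0.2963  0.0908  0.5618] r 0.349
tool shift cm [14.81 -5.82 29.52] roll turn -8.7
[2.0, -0.8, 4.0] -8.5
[2.1, -0.5, 4.0] -0.2
[2.1, -0.5, 4.0] 0.0
[2.1, -0.5, 4.0] 0.0
[2.1, -0.5, 4.0] 0.0
[2.1, -0.5, 4.0] 0.0
[2.1, -0.5, 4.0] 0.0
[1.0, -0.3, 1.9] 0.0
-> q [-49.8   5.    2.7 145.  116.7  44.8 -60. ] p [0.531 0.169 0.299] tilt 63.1 az 2.0 xz -0.89 yz -0.00
```

Call:
{"fn": "apply_moves", "kwargs": {"plan": [[[-1,-4.8,0],-4],[[-1,-4.8,0],-4],[[0,-4.9,0],0],[[0,-4.9,0],0],[[0,-4.9,0],0],[[0,-4.9,0],0],[[0,-4.9,0],0]]}}

```text
t: 15.75
eef_pos: [0.3534, 0.174, 0.5441]
eef_rot: [179.3, 64.3, 178.2]
force: [-0.7, 1.7, 1.9]
finger_gap: 0.0002
```

```bash
python3 st2.py;  python3 nav.py -.1 .085 .29
```

```text
15.75 q [-57.8 -25.1 -19.5 125.1  58.1  71.8  -4.3] p [0.353 0.174 0.544] tilt 64.3 az -1.1 xz -0.90 yz 0.01 F [-0.7  1.7  1.9] gap 0.0002
15.75 q [-57.8 -25.1 -19.5 125.1  58.1  71.8  -4.3] p [0.353 0.174 0.544] tilt 64.3 az -1.1 xz -0.90 yz 0.01 F [-0.7  1.7  1.9] tipstand
tip in stand [-0.277   0.0688  0.5359] r 0.318
tool shift cm [14.44 -0.15 26.69] roll turn -0.3
[2.1, -0.0, 4.0] -0.3
[2.1, -0.0, 4.0] 0.0
[2.1, -0.0, 4.0] 0.0
[2.1, -0.0, 4.0] 0.0
[2.1, -0.0, 4.0] 0.0
[2.1, -0.0, 4.0] 0.0
[1.6, -0.0, 2.9] 0.0
-> q [-46.8   7.   -3.8 144.2 111.8  49.9 -60. ] p [0.531 0.17  0.298] tilt 64.3 az -1.1 xz -0.90 yz -0.00
```

Call:
{"fn": "apply_moves", "kwargs": {"plan": [[[0,-4.9,0],0],[[0,-4.9,0],0],[[0,-4.9,0],0],[[0,-4.9,0],0],[[0,-4.9,0],0],[[0,-4.9,0],0],[[0,-4.9,0],0],[[0,-4.9,0],0]]}}

```text
t: 16.55
eef_pos: [0.3752, 0.1384, 0.5089]
eef_rot: [-157.3, 64.2, -160.3]
force: [-0.2, -0.8, -0.5]
finger_gap: 0.0005
```

```bash
python3 st2.py;  python3 nav.py -.1 .085 .29
```

```text
16.55 q [-42.1 -25.1 -25.6 131.   61.   62.7   2. ] p [0.375 0.138 0.509] tilt 66.4 az -5.2 xz -0.90 yz -0.17 F [-0.2 -0.8 -0.5] gap 0.0005
16.55 q [-42.1 -25.1 -25.6 131.   61.   62.7   2. ] p [0.375 0.138 0.509] tilt 66.4 az -5.2 xz -0.90 yz -0.17 F [-0.2 -0.8 -0.5] tipstand
tip in stand [-0.251   0.0346  0.5013] r 0.278
tool shift cm [12.18  7.05 22.4 ] roll turn 10.6
[2.1, 1.2, 3.8] 8.5
[2.2, 0.9, 3.8] 2.2
[2.3, 0.8, 3.8] 0.0
[2.3, 0.8, 3.8] 0.0
[2.3, 0.8, 3.8] 0.0
[2.2, 0.8, 3.7] 0.0
-> q [-31.   11.3 -25.6 141.9 105.6  59.7 -59. ] p [0.531 0.171 0.298] tilt 66.0 az -5.1 xz -0.91 yz -0.00
```

Call:
{"fn": "apply_moves", "kwargs": {"plan": [[[2.1,1.2,3.8],8.5],[[2.2,0.9,3.8],2.2],[[2.3,0.8,3.8],0],[[2.3,0.8,3.8],0],[[2.3,0.8,3.8],0],[[2.2,0.8,3.5],0],[[0,0,0],0]]}}

```text
t: 17.25
eef_pos: [0.5278, 0.193, 0.2979]
eef_rot: [179.5, 66.2, 176.4]
force: [-0.4, -1.1, 0.7]
finger_gap: 0.0004
```

```bash
python3 nav.py -.04 .086 .255; python3 - <<'E'
from wr import *
import pickle
d=wsnap(); pickle.dump(d,open("w5.pkl","wb"))
cv2.imwrite("pics/w5.png",draw(d,(.640,.076),np.radians(-6.5),3.74,1.5))
cv2.imwrite("pics/si5.png",cv2.resize(snap("side")["img"][100:300,130:330],(800,600),interpolation=cv2.INTER_CUBIC)[:600])
E
```

```text
17.25 q [-35.8  11.5 -22.4 141.7 106.   59.4 -59.7] p [0.528 0.193 0.298] tilt 66.2 az -3.0 xz -0.92 yz 0.00 F [-0.4 -1.1  0.7] tipstand
tip in stand [-0.1056  0.1068  0.2902] r 0.125
tool shift cm [ 0.63 -2.48  7.3 ] roll turn -0.2
[0.4, -1.4, 4.2] -0.2
[0.3, -1.0, 3.1] 0.0
-> q [-28.5  18.6 -17.8 140.4 121.3  57.6 -66.3] p [0.591 0.165 0.263] tilt 66.2 az -3.0 xz -0.92 yz -0.00
```

View pics/w5.png

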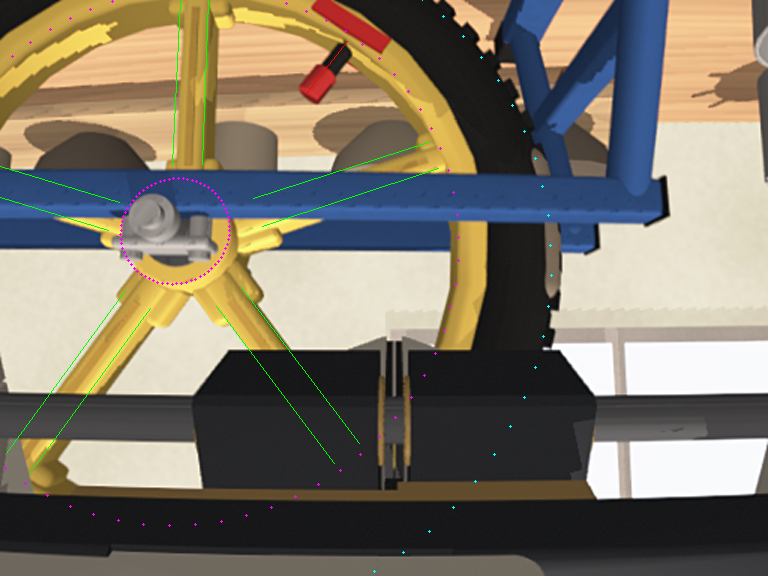

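View pics/si5.png

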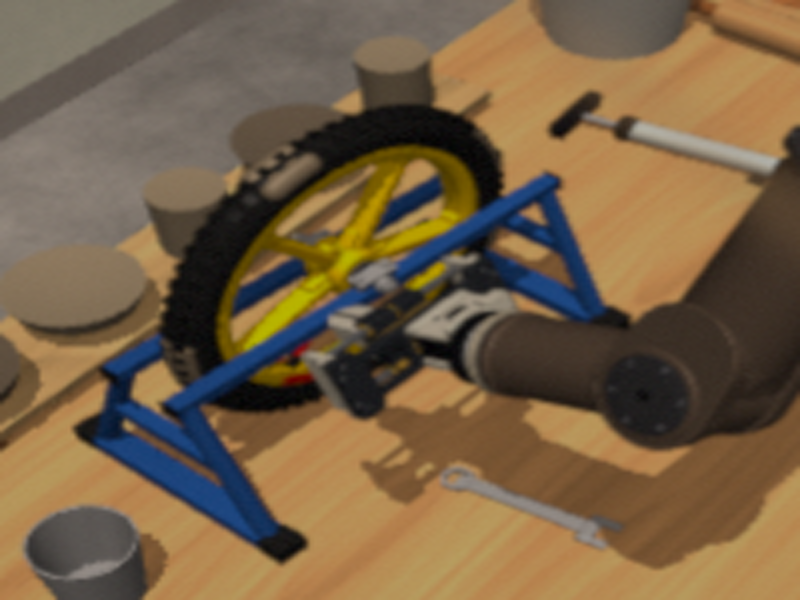

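```bash
python3 - <<'E'
from wr import *
import pickle
d=pickle.load(open("w5.pkl","rb"))
crop(d["img"],0,0,320,240,3,"pics/w6.png"); im=cv2.imread("pics/w6.png"); cv2.imwrite("pics/w6.png",cv2.resize(im,(800,600)))
E
```

```text
(no output)
```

View pics/w6.png

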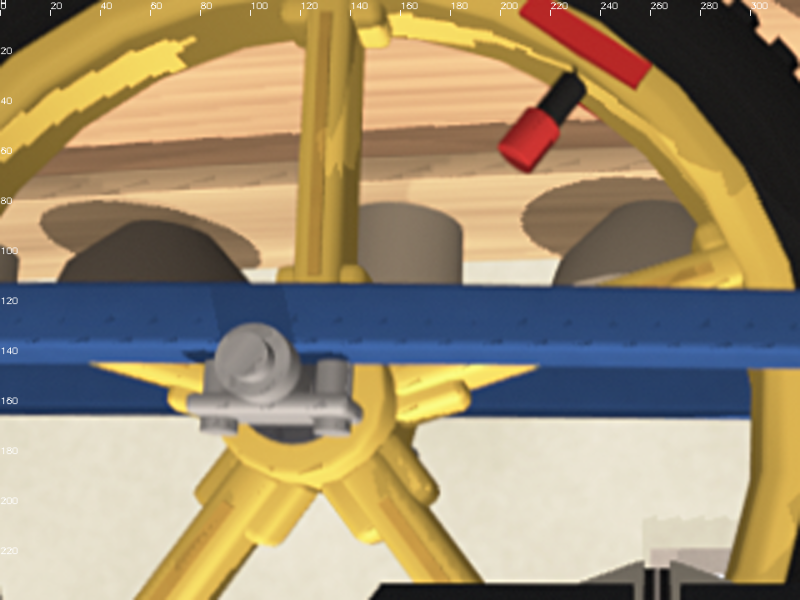

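```bash
cat > wfit.py <<'E'
from wr import *
import pickle
from scipy.optimize import least_squares
def fit(d,lines,cap,x0,prior=(.640,.076,np.radians(-6.5))):
    def W(v,q): c,s=np.cos(v[2]),np.sin(v[2]); return np.array([v[0]+c*q[0]-s*q[1],v[1]+s*q[0]+c*q[1],q[2]])
    def res(v):
        out=[]
        for j,pts in lines:
            b=v[3]+np.radians(36+72*j)
            A,B=[proj(d,W(v,(-.012,-r*np.sin(b),.225+r*np.cos(b))))[0] for r in (.05,.13)]
            n=np.array([-(B-A)[1],(B-A)[0]]); n/=np.linalg.norm(n)
            out+=[(np.array(p)-A)@n for p in pts]
        if cap is not None: out+=list(proj(d,W(v,(0,-.107*np.sin(v[3]),.225+.107*np.cos(v[3]))))[0]-cap)
        out+=list((v[:2]-np.array(prior[:2]))/.003)+[(v[2]-prior[2])/.01]
        return np.array(out)
    r=least_squares(res,x0); return r
if __name__=="__main__":
    d=pickle.load(open("w5.pkl","rb"))
    L=[(4,[(128,60),(131,12)]),(1,[(160,206),(180,233)]),(2,[(94,206),(72,234)])]
    # spokes at ang+36+72j : 214+36=250(j0),322(j1),34(j2),106(j3),178(j4)
    r=fit(d,L,np.array((206,63.2)),[.64,.076,-.113,3.74])
    print(r.x,np.degrees(r.x[2]),r.fun.round(1))
    cv2.imwrite("pics/w7.png",draw(d,r.x[:2],r.x[2],r.x[3],1.5)[:400])
E
python3 wfit.py
```

```text
[ 0.64449898  0.07679822 -0.10508039  3.73423752] -6.02066312013718 [-1.   0.3  1.1  1.5 -2.2 -0.7 -0.7  0.6  1.5  0.3  0.8]
```

View pics/w7.png

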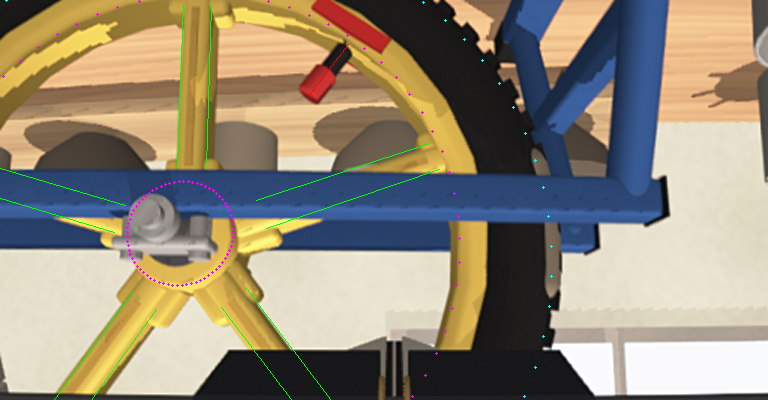

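```bash
sed -i 's/^S=.*/S=np.array([.6445,.0768,0]); YAW=np.radians(-6.02)/' goto.py; cat > arc.py <<'E'
from goto import *
import sys
from bench import sense
# arc f0? f1 r x n : from current tip to finger angle f1 (deg cw from top) radius r depth x
f1,r1,x1,stepmm=[float(v) for v in sys.argv[1:5]]
q=sense()["joint_positions"]; p,R=F(q); c,sn=np.cos(YAW),np.sin(YAW); A=np.array([[c,-sn,0],[sn,c,0],[0,0,1]])
tip=A.T@(p+R.apply([0,0,.019])-S); f0=np.degrees(np.arctan2(-tip[1],tip[2]-.225)); r0=np.hypot(tip[1],tip[2]-.225)
while f1-f0>180: f1-=360
while f1-f0<-180: f1+=360
n=max(1,int(np.ceil(np.radians(abs(f1-f0))*r1*1000/stepmm)))
print("from f",round(f0,1),"r",round(r0,3),"x",round(tip[0],4),"rows",n)
prev=tip
for i in range(1,n+1):
    a=i/n; f=np.radians(f0+(f1-f0)*a); r=r0+(r1-r0)*a; x=tip[0]+(x1-tip[0])*a
    g=np.array([x,-r*np.sin(f),.225+r*np.cos(f)]); d=R.inv().apply(A@(g-prev))*100; prev=g
    print([[round(float(v),2) for v in d],0],end=", ")
print()
E
python3 nav.py -.045 .088 .255
```

```text
17.35 q [-35.8  10.8 -22.5 141.8 105.7  59.4 -59.3] p [0.527 0.192 0.304] tilt 66.6 az -3.0 xz -0.92 yz 0.01 F [-0.5  0.1  0.3] tipstand
tip in stand [-0.112   0.1036  0.296 ] r 0.126
tool shift cm [ 1.13 -1.92  7.69] roll turn -0.4
[0.6, -1.1, 4.3] -0.4
[0.5, -0.8, 3.4] 0.0
-> q [-28.9  19.1 -18.1 140.2 121.1  58.5 -66.5] p [0.592 0.17  0.263] tilt 66.6 az -3.0 xz -0.92 yz -0.00
```

Call:
{"fn": "apply_moves", "kwargs": {"plan": [[[0.4,-0.6,2.5],-0.4],[[0.4,-0.6,2.5],0],[[0.4,-0.7,2.5],0],[[0,0,0],0]]}}

```text
t: 17.75
eef_pos: [0.5907, 0.176, 0.2745]
eef_rot: [177.8, 67.5, 175.4]
force: [0.1, 0.3, -0.1]
finger_gap: 0.0002
```

```bash
python3 nav.py 0.001 .086 .250; python3 - <<'E'
from wr import *
d=wsnap(); cv2.imwrite("pics/w8.png",draw(d,(.6445,.0768),np.radians(-6.0),3.734,1.5))
E
```

```text
17.75 q [-29.3  17.9 -18.2 140.  120.9  58.3 -66.5] p [0.591 0.176 0.274] tilt 67.5 az -2.2 xz -0.92 yz 0.01 F [ 0.1  0.3 -0.1] tipstand
tip in stand [-0.0464  0.0941  0.2672] r 0.103
tool shift cm [-0.22 -1.12  4.98] roll turn -0.9
[-0.2, -1.0, 4.4] -0.9
[-0.0, -0.1, 0.6] 0.0
-> q [-25.9  22.  -14.6 136.9 128.8  56.3 -68. ] p [0.637 0.163 0.257] tilt 67.5 az -2.2 xz -0.92 yz -0.00
```

View pics/w8.png

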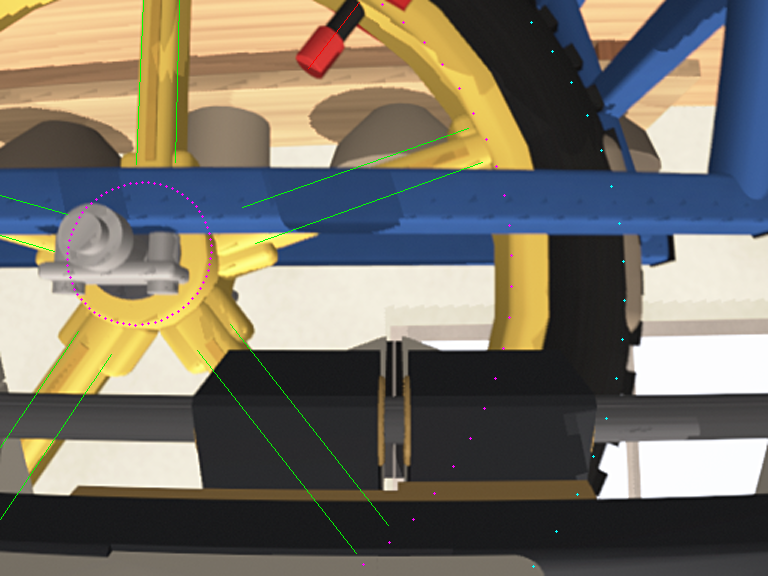

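Call:
{"fn": "apply_moves", "kwargs": {"plan": [[[0,-0.4,1.5],-0.9],[[0,-0.4,1.5],0],[[-0.1,-0.3,1.4],0],[[0,0,0.6],0],[[0,0,0],0]]}}

```text
t: 18.3
eef_pos: [0.6345, 0.1702, 0.2716]
eef_rot: [178.1, 68.5, 176.4]
force: [-0.6, 0.1, -0.4]
finger_gap: 0.0006
```

```bash
python3 nav.py; python3 arc.py 40 0.085 0.001 8
```

```text
18.3 q [-25.4  20.8 -16.1 136.8 128.1  56.6 -67.4] p [0.635 0.17  0.272] tilt 68.5 az -1.5 xz -0.93 yz 0.01 F [-0.6  0.1 -0.4] tipstand
tip in stand [-0.0021  0.0932  0.2647] r 0.101
from f -67.0 r 0.101 x -0.0021 rows 20
[[-0.75, -0.47, -0.32], 0], [[-0.7, -0.54, -0.3], 0], [[-0.64, -0.61, -0.29], 0], [[-0.58, -0.66, -0.27], 0], [[-0.52, -0.72, -0.24], 0], [[-0.45, -0.76, -0.22], 0], [[-0.37, -0.8, -0.19], 0], [[-0.3, -0.82, -0.17], 0], [[-0.22, -0.85, -0.14], 0], [[-0.15, -0.86, -0.11], 0], [[-0.07, -0.86, -0.08], 0], [[0.01, -0.86, -0.05], 0], [[0.08, -0.85, -0.02], 0], [[0.15, -0.83, 0.01], 0], [[0.22, -0.81, 0.04], 0], [[0.29, -0.78, 0.07], 0], [[0.35, -0.74, 0.1], 0], [[0.41, -0.69, 0.12], 0], [[0.46, -0.64, 0.15], 0], [[0.51, -0.59, 0.17], 0],
```

Call:
{"fn": "apply_moves", "kwargs": {"plan": [[[-0.5,-0.6,-0.2],0],[[-0.5,-0.6,-0.2],0],[[-0.5,-0.7,-0.2],0],[[-0.4,-0.7,-0.2],0],[[-0.4,-0.7,-0.2],0],[[-0.3,-0.8,-0.1],0]]}}

```text
t: 18.9
eef_pos: [0.6291, 0.1308, 0.3034]
eef_rot: [177.7, 68.4, 176.6]
force: [-3.2, 3.3, -0.4]
finger_gap: 0.0003
```

```bash
python3 nav.py; python3 arc.py 35 0.085 0.001 8
```

```text
18.9 q [-20.8  14.6 -14.7 138.3 132.1  50.  -66.4] p [0.629 0.131 0.303] tilt 68.5 az -0.9 xz -0.93 yz 0.01 F [-3.2  3.3 -0.4] tipstand
tip in stand [-0.0033  0.0537  0.2964] r 0.089
from f -36.9 r 0.089 x -0.0033 rows 14
[[-0.4, -0.67, -0.18], 0], [[-0.34, -0.71, -0.16], 0], [[-0.27, -0.73, -0.14], 0], [[-0.21, -0.75, -0.12], 0], [[-0.15, -0.77, -0.09], 0], [[-0.08, -0.78, -0.07], 0], [[-0.01, -0.78, -0.04], 0], [[0.05, -0.78, -0.02], 0], [[0.12, -0.77, 0.01], 0], [[0.18, -0.75, 0.04], 0], [[0.24, -0.73, 0.06], 0], [[0.3, -0.71, 0.09], 0], [[0.35, -0.67, 0.11], 0], [[0.4, -0.63, 0.14], 0],
```

Call:
{"fn": "apply_moves", "kwargs": {"plan": [[[-0.3,-0.7,-0.1],0],[[-0.3,-0.7,-0.1],0],[[-0.2,-0.7,-0.05],0],[[-0.2,-0.75,-0.05],0],[[-0.1,-0.75,-0.05],0],[[0,-0.8,0],0],[[0,-0.8,0],0]]}}

```text
t: 19.6
eef_pos: [0.628, 0.075, 0.3148]
eef_rot: [177.8, 68.4, 176.8]
force: [-0.3, 3.8, 0.2]
finger_gap: 0.0007
```

```bash
python3 nav.py; python3 arc.py 35 0.085 0.001 8; python3 - <<'E'
from wr import *
d=wsnap(); cv2.imwrite("pics/w9.png",cv2.resize(d["img"],(768,576)))
E
```

```text
19.6 q [-13.6  11.3 -12.3 140.1 142.4  44.8 -70.2] p [0.628 0.075 0.315] tilt 68.4 az -0.8 xz -0.93 yz 0.01 F [-0.3  3.8  0.2] tipstand
tip in stand [ 0.0013 -0.0019  0.3078] r 0.083
from f 1.3 r 0.083 x 0.0013 rows 7
[[0.03, -0.69, -0.06], 0], [[0.08, -0.69, -0.04], 0], [[0.14, -0.69, -0.01], 0], [[0.19, -0.68, 0.01], 0], [[0.24, -0.66, 0.03], 0], [[0.3, -0.64, 0.05], 0], [[0.35, -0.62, 0.08], 0],
```

View pics/w9.png

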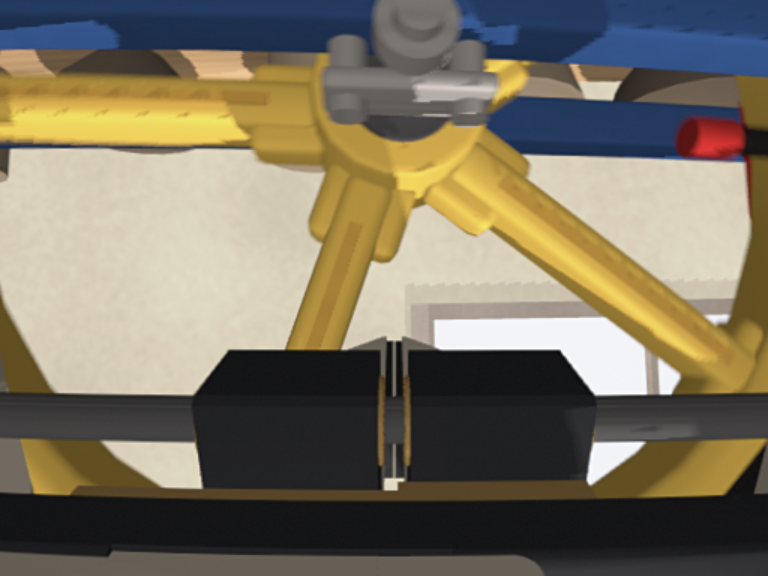

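Call:
{"fn": "apply_moves", "kwargs": {"plan": [[[0.05,-0.75,-0.05],0],[[0.1,-0.75,-0.05],0],[[0.15,-0.75,0],0],[[0.2,-0.7,0],0],[[0.3,-0.7,0],0],[[0.35,-0.7,0.05],0],[[0.4,-0.7,0.05],0],[[0,0,0],0]]}}

```text
t: 20.45
eef_pos: [0.625, 0.0199, 0.3051]
eef_rot: [177.6, 69.1, 176.4]
force: [0.0, -0.1, 0.2]
finger_gap: 0.0003
```

```bash
python3 nav.py;python3 - <<'E'
from wr import *
d=wsnap(); cv2.imwrite("pics/w10.png",cv2.resize(d["img"],(768,576)))
E
```

```text
20.45 q [ -5.8  12.2 -10.7 142.7 156.2  46.1 -78. ] p [0.625 0.02  0.305] tilt 69.1 az -1.0 xz -0.93 yz 0.01 F [ 0.  -0.1  0.2] tipstand
tip in stand [ 0.0042 -0.0571  0.2983] r 0.093
```

View pics/w10.png

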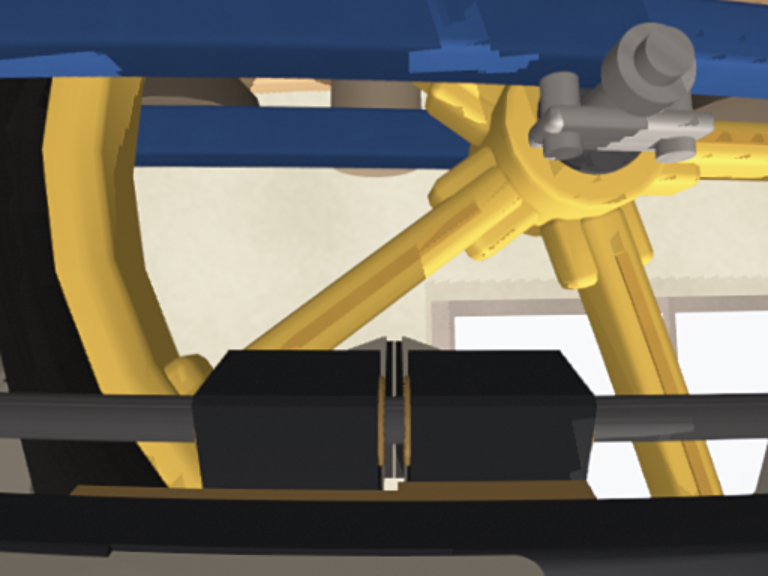

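Call:
{"fn": "apply_moves", "kwargs": {"plan": [[[-0.1,0.4,0],0],[[0,0.4,-1],0],[[0,0,-2],0],[[0,0,-2],0],[[0,0,-2],0],[[0,0.5,-2],0],[[0,0,0],0],[[0,0,0],0]]}}

```text
t: 21.3
eef_pos: [0.5512, 0.0322, 0.3397]
eef_rot: [177.1, 69.5, 175.7]
force: [0.4, -0.5, 0.4]
finger_gap: 0.0004
```

```bash
python3 nav.py -.05 .045 .275;python3 - <<'E'
from wr import *
import pickle
d=wsnap(); pickle.dump(d,open("w11.pkl","wb")); cv2.imwrite("pics/w11.png",draw(d,(.6445,.0768),np.radians(-6.0),np.radians(309),1.5))
E
```

```text
21.3 q [  7.1   2.1 -30.4 147.2 144.5  42.8 -71.5] p [0.551 0.032 0.34 ] tilt 69.5 az -1.3 xz -0.94 yz 0.02 F [ 0.4 -0.5  0.4] tipstand
tip in stand [-0.0703 -0.0527  0.333 ] r 0.12
tool shift cm [4.62 9.48 4.69] roll turn -1.1
[1.8, 3.7, 1.8] -1.1
[1.7, 3.7, 1.8] -0.0
[1.0, 2.1, 1.0] -0.0
-> q [ -8.2  18.5 -35.8 144.1 128.2  63.4 -65.5] p [0.582 0.127 0.282] tilt 69.5 az -1.3 xz -0.94 yz 0.00
```

View pics/w11.png

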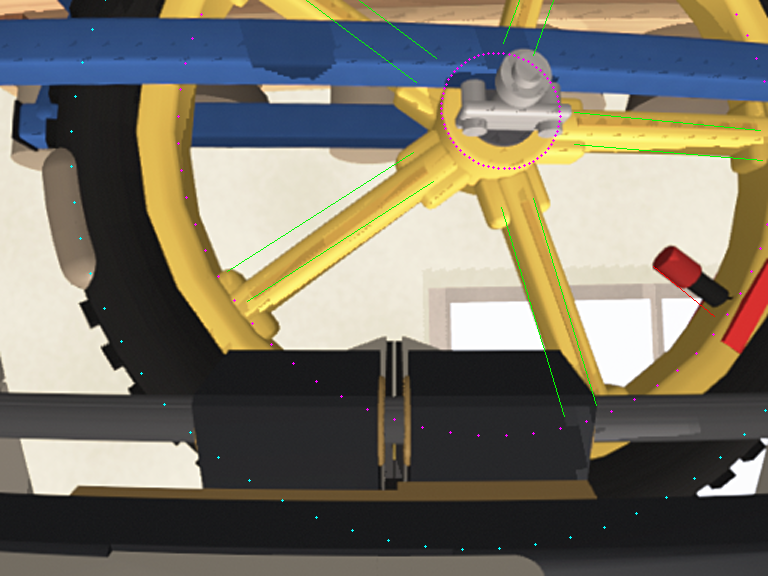

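```bash
python3 - <<'E'
from wfit import *
d=pickle.load(open("w11.pkl","rb"))
r=fit(d,[(1,[(273,123),(167,197)]),(0,[(353,153),(390,240)]),(4,[(467,89)])],np.array((445,175)),[.6445,.0768,-.105,5.33],prior=(.6445,.0768,-.105))
print(r.x,np.degrees(r.x[3]),r.fun.round(1))
cv2.imwrite("pics/w12.png",draw(d,r.x[:2],r.x[2],r.x[3],1.5)[:400])
E
```

```text
[ 0.6454175   0.08077076 -0.09315061  5.36215669] 307.2289472012691 [ 0.2 -0.2  4.7 -2.8  1.  -2.3 -1.7  0.3  1.3  1.2]
```

View pics/w12.png

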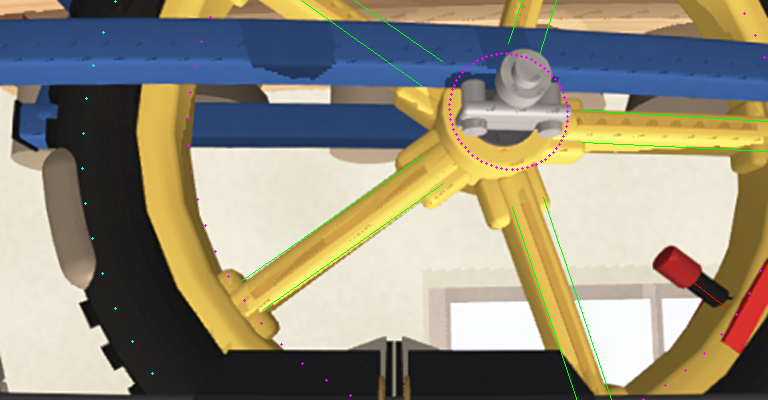

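```bash
python3 nav.py -.045 .046 .260|head -3
```

```text
21.35 q [  7.1   2.1 -30.3 147.2 144.5  42.8 -71.5] p [0.551 0.032 0.339] tilt 69.5 az -1.3 xz -0.94 yz 0.02 F [-0.6 -0.2 -0.1] tipstand
tip in stand [-0.0703 -0.0524  0.3328] r 0.12
tool shift cm [5.83 9.49 5.68] roll turn -1.1
```

Call:
{"fn": "apply_moves", "kwargs": {"plan": [[[1.4,2.4,1],-1],[[1.4,2.4,1],0],[[1.5,2.4,1.4],0],[[1.5,2.3,1.4],0],[[0,0,0],0]]}}

```text
t: 21.85
eef_pos: [0.5825, 0.1299, 0.2653]
eef_rot: [-178.9, 69.6, 179.5]
force: [0.5, 0.2, 0.2]
finger_gap: 0.0002
```

```bash
python3 nav.py 0.001 .046 .260|head -3;python3 - <<'E'
from wr import *
import pickle
d=wsnap(); pickle.dump(d,open("w13.pkl","wb")); cv2.imwrite("pics/w13.png",draw(d,(.6445,.0768),np.radians(-6.0),np.radians(306),1.5))
E
```

```text
21.85 q [ -6.4  22.8 -39.8 144.4 127.8  68.8 -65.3] p [0.583 0.13  0.265] tilt 69.6 az -1.7 xz -0.94 yz -0.01 F [0.5 0.2 0.2] tipstand
tip in stand [-0.0495  0.0477  0.2587] r 0.058
tool shift cm [-1.87 -0.56  4.66] roll turn 0.4
```

View pics/w13.png

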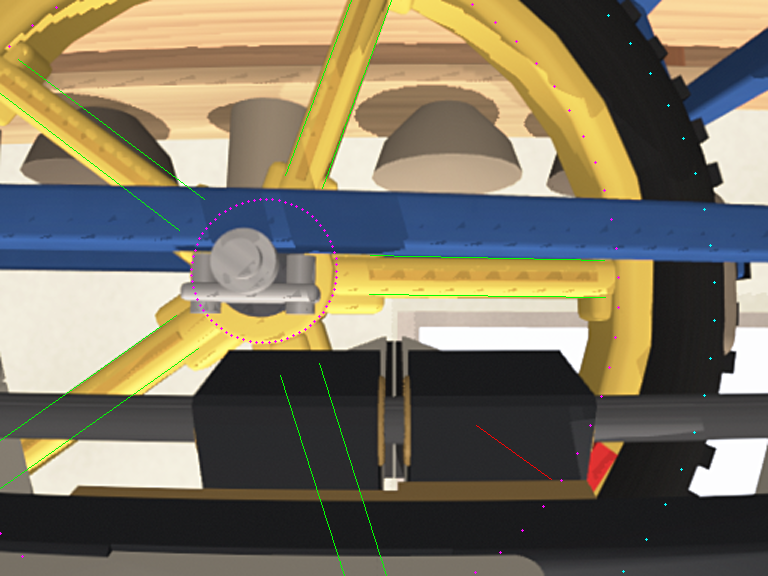

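Call:
{"fn": "apply_moves", "kwargs": {"plan": [[[-0.5,-0.1,1.5],0],[[-0.5,-0.1,1.5],0],[[-0.5,-0.2,1.3],0],[[-0.1,0,0.4],0],[[0,0,0],0]]}}

```text
t: 22.4
eef_pos: [0.6343, 0.1215, 0.2655]
eef_rot: [-177.9, 69.7, -179.6]
force: [0.1, 0.6, -0.5]
finger_gap: 0.0009
```

```bash
python3 nav.py; python3 arc.py 0 0.062 0.002 5
```

```text
22.4 q [ -2.3  24.8 -37.2 139.1 133.3  64.4 -62.4] p [0.634 0.122 0.266] tilt 69.7 az -1.9 xz -0.94 yz -0.01 F [ 0.1  0.6 -0.5] tipstand
tip in stand [0.003  0.0447 0.2589] r 0.056
from f -52.8 r 0.056 x 0.003 rows 12
[[-0.33, -0.24, -0.15], 0], [[-0.31, -0.27, -0.15], 0], [[-0.3, -0.3, -0.14], 0], [[-0.27, -0.33, -0.14], 0], [[-0.25, -0.35, -0.13], 0], [[-0.23, -0.37, -0.12], 0], [[-0.2, -0.4, -0.11], 0], [[-0.17, -0.42, -0.11], 0], [[-0.14, -0.43, -0.1], 0], [[-0.11, -0.45, -0.09], 0], [[-0.08, -0.46, -0.07], 0], [[-0.04, -0.47, -0.06], 0],
```

Call:
{"fn": "apply_moves", "kwargs": {"plan": [[[-0.3,-0.4,-0.1],0],[[-0.3,-0.4,-0.1],0],[[-0.3,-0.4,-0.1],0],[[-0.2,-0.4,-0.1],0],[[-0.2,-0.4,-0.1],0],[[-0.2,-0.4,-0.1],0],[[-0.1,-0.4,-0.1],0],[[-0.1,-0.4,-0.1],0]]}}

```text
t: 23.2
eef_pos: [0.6288, 0.0932, 0.2848]
eef_rot: [-178.1, 69.4, -179.1]
force: [0.5, 5.2, -2.6]
finger_gap: 0.0007
```

```bash
python3 nav.py; python3 - <<'E'
from wr import *
import pickle
d=wsnap(); pickle.dump(d,open("w14.pkl","wb")); cv2.imwrite("pics/w14.png",draw(d,(.6445,.0768),np.radians(-6.0),np.radians(330),1.5))
E
```

```text
23.2 q [  2.9  20.2 -36.8 140.2 137.3  58.1 -62.9] p [0.629 0.093 0.285] tilt 69.4 az -1.1 xz -0.94 yz -0.01 F [ 0.5  5.2 -2.6] tipstand
tip in stand [0.0004 0.0162 0.2781] r 0.056
```

View pics/w14.png

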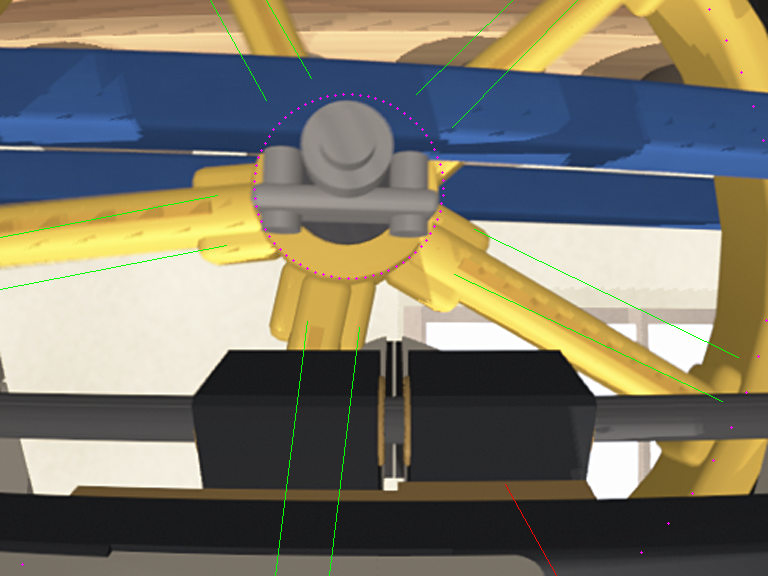

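Call:
{"fn": "apply_moves", "kwargs": {"plan": [[[-0.1,-0.4,-0.05],0],[[-0.05,-0.4,0],0],[[0,-0.4,0],0],[[0,-0.35,0],0],[[0,-0.3,0],0],[[0,0,0],0]]}}

```text
t: 23.85
eef_pos: [0.6289, 0.0733, 0.2888]
eef_rot: [-178.1, 69.6, -179.1]
force: [0.1, 1.4, -0.3]
finger_gap: 0.0003
```

```bash
python3 nav.py; python3 - <<'E'
from wr import *
import pickle
d=wsnap(); pickle.dump(d,open("w15.pkl","wb")); cv2.imwrite("pics/w15.png",draw(d,(.6445,.0768),np.radians(-6.0),np.radians(350),1.5))
E
```

```text
23.85 q [  5.9  19.2 -36.2 140.8 140.9  56.3 -64.2] p [0.629 0.073 0.289] tilt 69.7 az -1.1 xz -0.94 yz -0.01 F [ 0.1  1.4 -0.3] tipstand
tip in stand [ 0.0026 -0.0036  0.2822] r 0.057
```

View pics/w15.png

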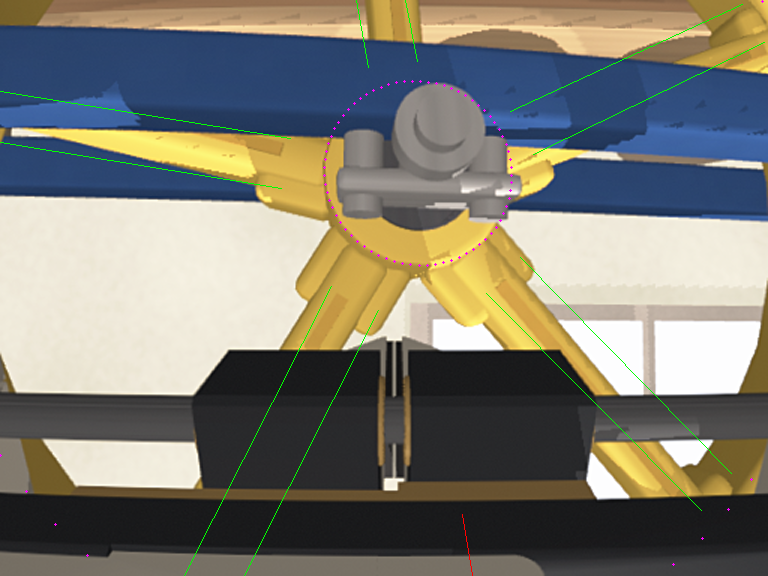

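Call:
{"fn": "apply_moves", "kwargs": {"plan": [[[0,-0.25,0],0],[[0,-0.25,0],0],[[0,-0.25,0],0],[[0,0,0],0]]}}

```text
t: 24.3
eef_pos: [0.6291, 0.0666, 0.2894]
eef_rot: [-178.2, 69.7, -179.1]
force: [-0.4, 1.9, -0.5]
finger_gap: 0.0003
```

```bash
python3 nav.py; python3 - <<'E'
from wr import *
import pickle
d=wsnap(); pickle.dump(d,open("w16.pkl","wb")); cv2.imwrite("pics/w16.png",draw(d,(.6445,.0768),np.radians(-6.0),np.radians(358),1.5))
E
```

```text
24.3 q [  7.1  19.  -36.  141.  142.5  55.8 -64.8] p [0.629 0.067 0.289] tilt 69.7 az -1.0 xz -0.94 yz -0.01 F [-0.4  1.9 -0.5] tipstand
tip in stand [ 0.0035 -0.0102  0.2828] r 0.059
```

View pics/w16.png

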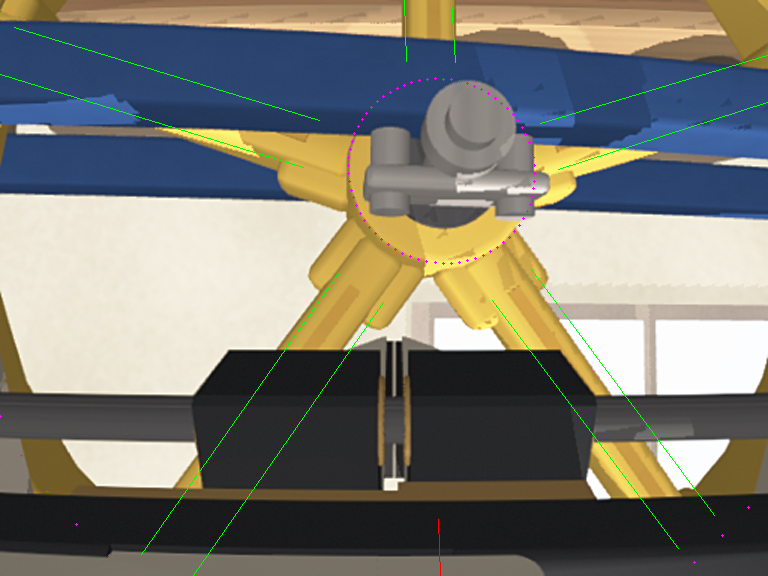

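Call:
{"fn": "apply_moves", "kwargs": {"plan": [[[0,0.4,0],0],[[0.3,0.2,-1],0],[[0.4,0,-1.5],0],[[0.6,0,-2],0],[[0.6,0,-2],0],[[0.6,0,-2],0],[[0,0,-3],0],[[0,0,-3],0],[[0,0,0],0],[[0,0,0],0]]}}

```text
t: 25.35
eef_pos: [0.5169, 0.076, 0.3251]
eef_rot: [-175.2, 68.1, -177.7]
force: [0.3, -0.1, -1.3]
finger_gap: 0.0004
```

```bash
python3 nav.py; python3 - <<'E'
from wr import *
import pickle
d=wsnap(); pickle.dump(d,open("w17.pkl","wb")); cv2.imwrite("pics/w17.png",draw(d,(.6445,.0768),np.radians(-6.0),np.radians(358),1.5))
e=snap("side"); cv2.imwrite("pics/si17.png",cv2.resize(e["img"][110:260,150:310],(800,750),interpolation=cv2.INTER_CUBIC)[:600])
E
```

```text
25.35 q [ 32.    8.4 -72.6 147.3 123.1  54.4 -56. ] p [0.517 0.076 0.325] tilt 68.2 az -2.9 xz -0.93 yz -0.03 F [ 0.3 -0.1 -1.3] tipstand
tip in stand [-0.1092 -0.0132  0.3181] r 0.094
```

View pics/w17.png

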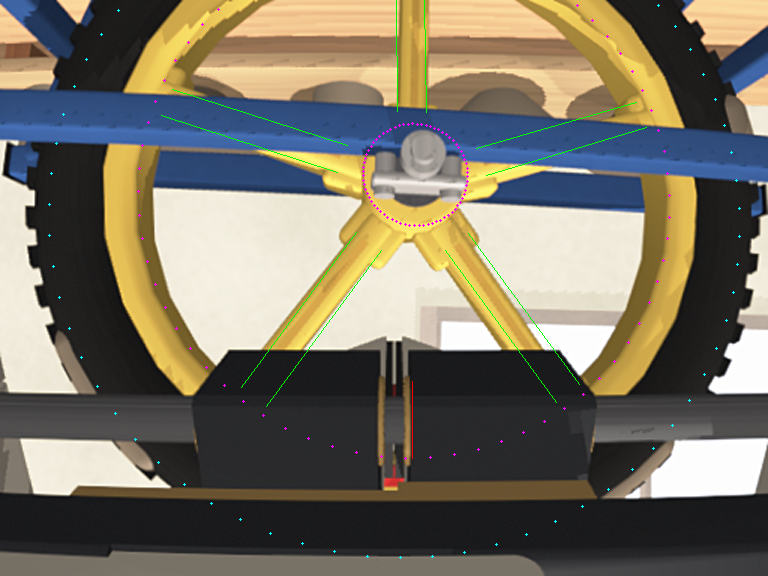

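View pics/si17.png

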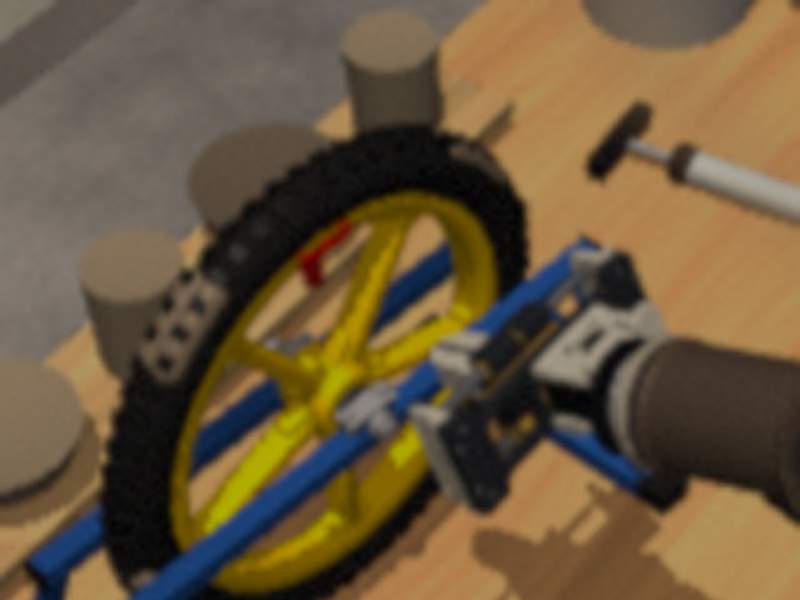

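Call:
{"fn": "apply_moves", "kwargs": {"plan": [[[-2,0,-4],0],[[-2,0,-4],0],[[-2,0,-4],0],[[-2,0,-4],0],[[-2,0,-4],0],[[0,0,0],0],[[0,0,0],0]]}}

```text
t: 26.15
eef_pos: [0.4637, 0.0704, 0.4229]
eef_rot: [-178.6, 65.6, -179.0]
force: [-0.2, 0.7, -0.3]
finger_gap: 0.0009
```

```bash
python3 nav.py; python3 - <<'E'
from wr import *
import pickle
d=wsnap(); pickle.dump(d,open("w18.pkl","wb")); cv2.imwrite("pics/w18.png",draw(d,(.6445,.0768),np.radians(-6.0),np.radians(358),1.5))
for n in ("side","scene"):
    e=snap(n); pickle.dump(e,open(n+"18.pkl","wb"));cv2.imwrite(f"pics/{n}18.png",draw(e,(.6445,.0768),np.radians(-6.0),np.radians(358),4)[440:1040,560:1360])
E
```

```text
26.15 q [ 23.6 -24.8 -40.1 140.9 123.3   7.2 -53.1] p [0.464 0.07  0.423] tilt 65.6 az -0.5 xz -0.91 yz -0.01 F [-0.2  0.7 -0.3] tipstand
tip in stand [-0.1619 -0.0237  0.415 ] r 0.191
```

View pics/w18.png

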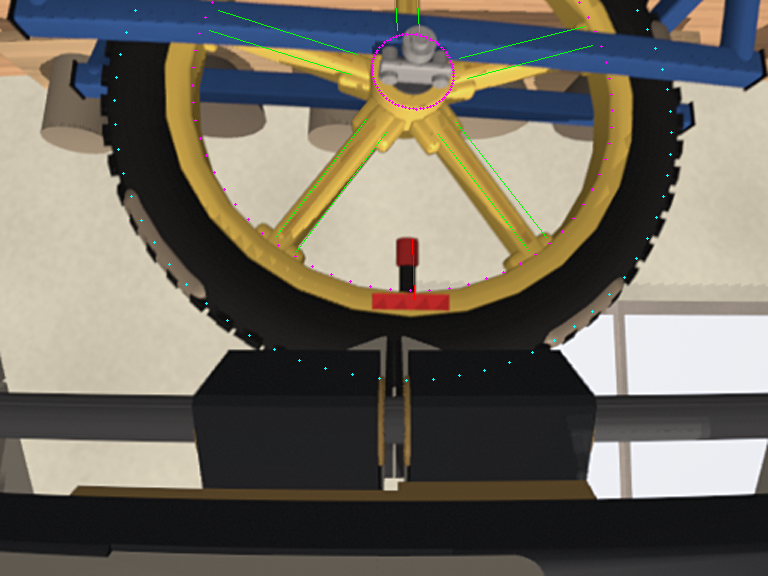

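View pics/side18.png

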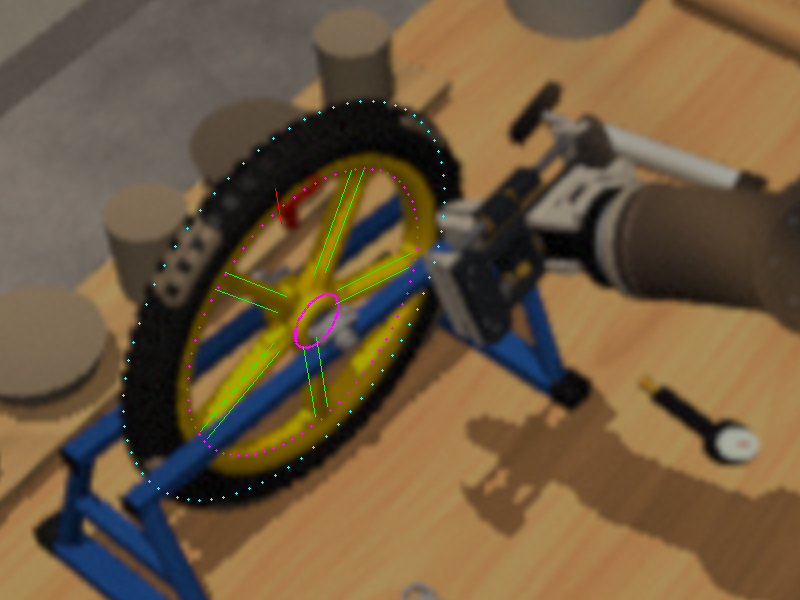

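```bash
python3 - <<'E'
from wr import *
import pickle
d=pickle.load(open("w18.pkl","rb"))
c=cv2.resize(d["img"][0:220,140:400],None,fx=3,fy=3,interpolation=cv2.INTER_CUBIC); cv2.imwrite("pics/w19.png",c[:600])
E
```

```text
(no output)
```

View pics/w19.png

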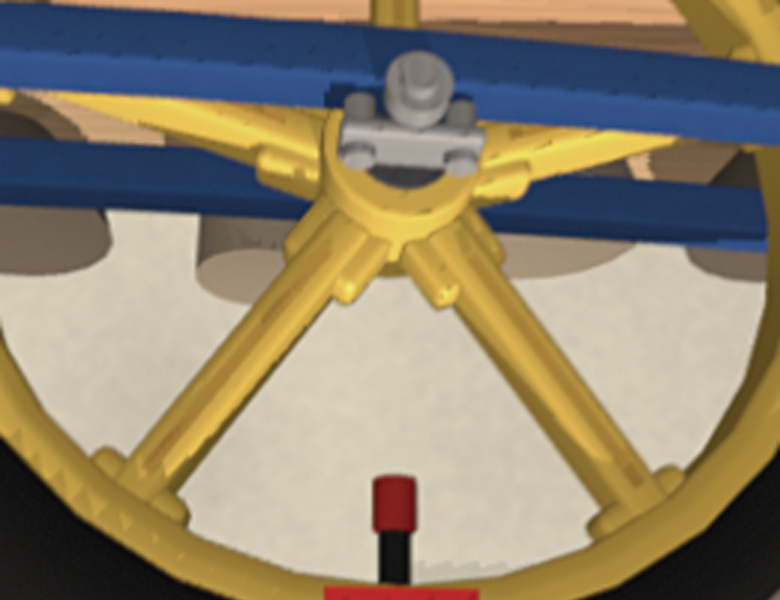

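```bash
python3 - <<'E'
from wfit import *
d=pickle.load(open("w18.pkl","rb"))
for cap in (np.array((271.3,160)),None):
    r=fit(d,[(0,[(246.7,86.7),(190,155)]),(4,[(298.3,91.7),(351.7,158.3)])],cap,[.6445,.0768,-.105,6.25],prior=(.6445,.0768,-.105))
    print(r.x,np.degrees(r.x[3]),r.fun.round(1))
E
```

```text
[ 0.64518451  0.07535388 -0.10366548  6.26818868] 359.14075639229014 [-0.6  1.   1.2 -1.1 -0.2 -0.9  0.2 -0.5  0.1]
[ 0.64479704  0.07526742 -0.10374037  6.26810891] 359.1361859954117 [-0.8  0.8  1.3 -1.1  0.1 -0.5  0.1]
```

View pics/scene18.png

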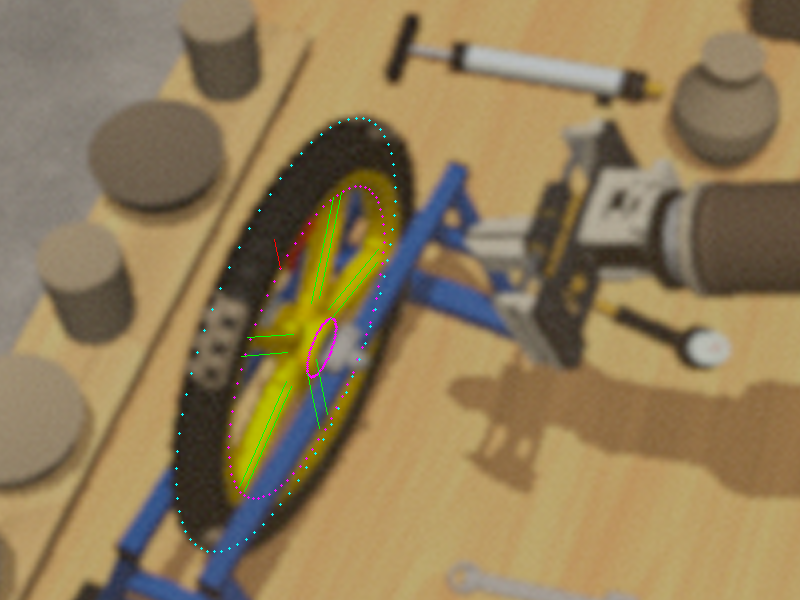

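```bash
python3 - <<'E'
from bench import arm,sense
s=sense(); print(s["t"],abs(s["joint_vel"]).max(),s["force"])
print(arm.hand_in())
E
```

```text
26.3 0.6662809154637034 [-0.33477191 -0.30204025 -0.56904024]
the job is handed in; nothing more can be done
None
```

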